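# Gauge the injection sleeves with a double-ended plug gauge

## Robot

A 6-joint arm with a two-finger parallel gripper is mounted at the origin on a cart in front of the work surface, level with it; the furniture and walls round the work are solid. World frame = base frame: x ahead of the robot, y to its left, z up, the work surface at z = 0. Lengths are in m, angles in rad, forces in N, time in s.
With the tool pointing down it reaches from about 0.375 to 0.925 m from the base axis. Payload 5.7 kg.
Tool frame: the origin (TCP) lies on the centre line of the jaws, within the pads' length; the fingertips stand 17 mm ahead of it and the grasp point (between the pads) lies 2 mm behind it; z points along the fingers, y is the line along which they close (so a half turn about z gives the same grasp; the last joint's range is limited). The gripper opens to 85 mm and grips with 20 to 120 N. Pads are 22 mm wide; open, the fingers measure 114 mm over their backs; the gripper's body (76 mm by 85 mm) begins 54 mm behind the grasp point. The pads swing forward as they close: fully open they stand 13 mm farther back than shut.
Start: joints at [1.121, 0.359, 1.51, -0, 1.272, -0.115], TCP at [0.197, 0.567, 0.248] pointing down, gripper open.
Joint ranges: [-2.97, 2.97], [-1.01, 2.36], [0.21, 2.38], [-0.96, 4.11], [0.2, 2.71], [-2.98, 2.98]. Speed limits (rad/s): [2.39, 2.39, 3.14, 3.14, 3.14, 3.14].

## Interface

Orientations are given as a unit quaternion [x, y, z, w].
In Python, from workcell import * gives the robot as it stands.
- The arm moves only by the tool apply_moves, never from a script. Its argument "moves" is a list that holds one entry, the list of rows, each a list of 4 numbers: the shift along the world's x, y, z each as a share of 0.03 m, from -1 to 1, then the turn about the world's z as a share of 6 degrees, from -1 to 1. A call has 1 to 12 rows; each row shifts and turns the commanded pose from where the row before left it; what a row does not reach is not made up. A row lasts 1/10 s, in which the tool goes at most 50 mm and 8.59 degrees, less where a joint would pass 70% of its speed; a pose out of reach is approached as far as the arm can. A call with a number of a shift or a turn outside -1 to 1 is refused whole. A call with a gripper value outside its range is refused whole. "claw" is the opening, from 0 (shut) to 1 (fully open), set as the call begins (left out, the last holds). The fingers move at their own pace and stop on an object; "grip_force" is the grip in N (left out, the last holds). Time passes only in rows, so rows that do not move let the fingers close. It gives the time, the measured TCP pose, the force, the opening and the grip force at its end, in the units of the state.
- observe(): the state, without advancing time (a new reading comes with each control period).
- camera(name): name is "scene" or "top" or "wrist"; returns a dict with "image" (384x512x3 uint8, red, green, blue), "depth" (384x512 float32, m along the optical axis (not along the pixel's ray), 0 where there is no reading), "K" (3x3 intrinsics, pixels), "dist_coeffs" ([k1, k2, p1, p2, k3] as OpenCV has them; the pictures are not rectified), "R" (3x3) and "t" (3): a world point X has camera coordinates R X + t; the wrist camera has in their place "tool_from_camera" (4x4, takes a point from camera to tool coordinates, whose origin is the TCP and whose axes are the flange's). Camera axes: x right, y down, z forward; pixel columns grow to the right and rows downward; lengths in m; the calibration is good to about 2 mm. A picture is of the moment at which its call begins: read the wrist's pose just before it.
- finish_job(): hands the job in; it is judged then, once.
Trained networks look in a picture, given as the dict that the camera call returned (one of the last four; its "shot" number tells which), for a name from the list of things; names that differ only in an ending like _2 or _b are one class to them, and where a whole thing is asked for, a point or a joint stands for the part that bears it (a point fixed in the world has none). Each returns a list of dicts, best first, with "score" (0 to 1); they miss things now and then, are a little off and sometimes report something else, mostly with a low value. They report only what shows in the picture. A call takes as long as a camera call.
- cut_out(picture, query): "pixels" (384x512 bool, what is visible of it) and "position" ([column, row] in pixels, amid what is visible of it).
The state is a dict: "time": time; "joints": joint angles; "joint_vel": joint speeds; "effort": joint torques, N m; "eef_pos": TCP position; "tool_rot": TCP orientation; "wrist_force": force on the tool from outside, world axes, zero at the start; "torque": the same for the moment, N m; "gripper_width": finger opening in m; "grip_force": force on a finger pad.
Only numpy, scipy, OpenCV 4.12 (cv2) and the standard library are available. Lean on these libraries where they do the work, as an engineer would, in place of code of your own. Each camera call takes 0.05 s, during which the arm holds its last target. There are 200 camera calls.

## Task

Check the bores of the denture press's brass injection sleeves with the double-ended plug gauge: park it on the angle rest with its long go end down, let go and take it again by its upper end so that it can be lowered upright, then slide the go end fully home in each sleeve in turn, from left to right. Turn the gauge end for end by parking it on the angle rest with its short no-go end down, take it by the upper end again and, once more from left to right, stand the no-go end upright and centred on each bore with light pressure for a moment to confirm that it does not enter. Never force the gauge, leave the sleeves standing on the bench where they are, lay the gauge back in the V of its wooden saddle at the end, and leave the jar, the beaker and the articulator alone.

Things in the scene. Friction and masses are not known exactly. Their poses are not given: they have to be found in the camera images.
- plug_gauge: plug gauge, 128 mm long, 0.32 kg: hexagonal aluminium handle 76 mm long, 34 mm across flats, 39 across corners, with a round steel plug at each end. Origin: middle of the handle, on the axis. x: along the gauge towards the go end; +y, -y: square to two flats; z: through two corners. In saddle or rest a corner is down in the V and the y flats stand upright
- go_tip (a point): centre of the end face of the go plug, at gauge x = +70 mm; axes as the gauge's. Go plug: 28 mm dia, 32 mm long (x = 38 to 70 mm), its last 3.5 mm chamfered
- nogo_tip (a point): centre of the end face of the no-go plug, at gauge x = -58 mm; axes as the gauge's. No-go plug: 33 mm dia, 20 mm long (x = -38 to -58 mm), no chamfer
- gauge_saddle: the gauge's home, a loose wooden block, 0.6 kg: base plate 110 x 64 x 12 mm with a ridge along its x, 70 mm long and 28 mm wide (narrower than the handle: fingers pass beside it), topped by a 120 degree V whose bottom line is 20 mm up. Origin: centre of the underside; x along the V, z up. The gauge in it lies along x, either way round, its axis 39.6 mm above the saddle's origin
- angle_rest: grey metal rest, fixed: base plate 200 x 70 x 10 mm with an A-shaped rib 70 mm high and at most 28 mm wide (narrower than the handle: open fingers pass beside it), whose two 30 degree slopes run down to its +x and -x. Each slope has a 120 degree V for the handle and a stop at its foot for the lower plug's end face. Origin: centre of the underside; x from slope to slope, z up
- slope_p (a point): foot of the V's bottom line on the slope towards the rest's +x, at the stop's face (78 mm out, 18 mm up). From here the line rises at 30 degrees towards the rest's -x; the V begins 24 mm up it and is 64 mm long; the stop is 17 mm high, square to it. A parked gauge's lower end face stands on the stop and its axis runs parallel to the line, 19.6 mm off it. Axes as the rest's
- slope_m (a point): the same for the slope towards the rest's -x (78 mm out, 18 mm up); from here the line rises at 30 degrees towards the rest's +x. Axes as the rest's
- sleeve_left: injection sleeve at the left place of three, as seen from the robot (may be absent): a loose brass tube of 0.5 kg standing on the bench, 62 mm high, 54 mm outside dia with a 62 mm flange 8 mm high at its foot, bore 30 mm right through. Origin: centre of the underside, z up along the bore
- mouth_left (a point): centre of the upper mouth of the left sleeve's bore, 62 mm above its foot; with the go end fully home the handle's shoulder meets this mouth; z up along the bore
- sleeve_middle: injection sleeve at the middle place of three, as seen from the robot (may be absent): a loose brass tube of 0.5 kg standing on the bench, 62 mm high, 54 mm outside dia with a 62 mm flange 8 mm high at its foot, bore 30 mm right through. Origin: centre of the underside, z up along the bore
- mouth_middle (a point): centre of the upper mouth of the middle sleeve's bore, 62 mm above its foot; with the go end fully home the handle's shoulder meets this mouth; z up along the bore
- sleeve_right: injection sleeve at the right place of three, as seen from the robot (may be absent): a loose brass tube of 0.5 kg standing on the bench, 62 mm high, 54 mm outside dia with a 62 mm flange 8 mm high at its foot, bore 30 mm right through. Origin: centre of the underside, z up along the bore
- mouth_right (a point): centre of the upper mouth of the right sleeve's bore, 62 mm above its foot; with the go end fully home the handle's shoulder meets this mouth; z up along the bore
- separator_jar: bystander: plastic jar with a blue lid, 65 mm dia, 85 mm high, standing on the bench; origin: centre of the underside
- articulator: bystander: small brass-coloured articulator, 87 x 66 x 62 mm; origin: centre of the underside
- beaker: bystander: clear plastic beaker, 69 mm dia, 82 mm high; origin: centre of the underside

How it is judged:
On the way, in this order (a step that is already met when the one before it is completed fails the run):
1. the gauge is parked on the angle rest with its go end down, the hand off it (contact force between plug_gauge and angle_rest above 0.5 N and angle between plug_gauge's own x axis and vertical between 1.85 and 2.35 rad and contact force between the fingers and plug_gauge below 0.05 N and linear speed of plug_gauge below 0.02 m/s), for 0.2 s.
2. the go end is fully home in the left sleeve (z of go_tip in the frame of mouth_left below -0.028 m and horizontal distance between go_tip and mouth_left below 0.004 m and angle between the x axis of plug_gauge and the z axis of mouth_left, either way round below 0.15 rad), for 0.2 s.
3. the go end is fully home in the middle sleeve (z of go_tip in the frame of mouth_middle below -0.028 m and horizontal distance between go_tip and mouth_middle below 0.004 m and angle between the x axis of plug_gauge and the z axis of mouth_middle, either way round below 0.15 rad), for 0.2 s.
4. the go end is fully home in the right sleeve (z of go_tip in the frame of mouth_right below -0.028 m and horizontal distance between go_tip and mouth_right below 0.004 m and angle between the x axis of plug_gauge and the z axis of mouth_right, either way round below 0.15 rad), for 0.2 s.
5. the gauge is parked on the angle rest with its no-go end down, the hand off it (contact force between plug_gauge and angle_rest above 0.5 N and angle between plug_gauge's own x axis and vertical between 0.8 and 1.3 rad and contact force between the fingers and plug_gauge below 0.05 N and linear speed of plug_gauge below 0.02 m/s), for 0.2 s.
6. the no-go end stands upright on the mouth of the left sleeve, centred and refused (contact force between plug_gauge and sleeve_left above 1.5 N and z of nogo_tip in the frame of mouth_left between -0.004 and 0.004 m and horizontal distance between nogo_tip and mouth_left below 0.006 m and angle between the x axis of plug_gauge and the z axis of mouth_left, either way round below 0.12 rad), for 0.2 s.
7. the no-go end stands upright on the mouth of the middle sleeve, centred and refused (contact force between plug_gauge and sleeve_middle above 1.5 N and z of nogo_tip in the frame of mouth_middle between -0.004 and 0.004 m and horizontal distance between nogo_tip and mouth_middle below 0.006 m and angle between the x axis of plug_gauge and the z axis of mouth_middle, either way round below 0.12 rad), for 0.2 s.
8. the no-go end stands upright on the mouth of the right sleeve, centred and refused (contact force between plug_gauge and sleeve_right above 1.5 N and z of nogo_tip in the frame of mouth_right between -0.004 and 0.004 m and horizontal distance between nogo_tip and mouth_right below 0.006 m and angle between the x axis of plug_gauge and the z axis of mouth_right, either way round below 0.12 rad), for 0.2 s.
At the end, for the whole second after the job is handed in: the gauge lies in the V of its wooden saddle, within 25 mm of its middle lengthwise and aligned within 0.12 rad, released and at rest; every sleeve present stands upright on the bench within 10 cm of where it began (x of plug_gauge in the frame of gauge_saddle between -0.025 and 0.025 m and z of plug_gauge in the frame of gauge_saddle between 0.034 and 0.046 m and angle between the x axis of plug_gauge and the x axis of gauge_saddle, either way round below 0.12 rad and contact force between the fingers and plug_gauge below 0.05 N and linear speed of plug_gauge below 0.02 m/s and angle between each of gauge_saddle, sleeve_left, sleeve_middle, sleeve_right's own z axis and vertical below 0.1 rad and height (world z) of each of sleeve_left, sleeve_middle, sleeve_right below 0.01 m and distance of each of sleeve_left, sleeve_middle, sleeve_right from where it was at the start of the episode below 0.1 m); the robot touches nothing.
It fails at once if the gauge is pressed against the left sleeve with more than 40 N (contact force between plug_gauge and sleeve_left above 40 N).
It fails at once if the gauge is pressed against the middle sleeve with more than 40 N (contact force between plug_gauge and sleeve_middle above 40 N).
It fails at once if the gauge is pressed against the right sleeve with more than 40 N (contact force between plug_gauge and sleeve_right above 40 N).
It fails at once if the separator jar, the articulator or the beaker is moved more than 3 cm (distance of any of separator_jar, articulator, beaker from where it was at the start of the episode above 0.03 m).
Of sleeve_left, sleeve_middle, sleeve_right only 1 to 3 are there at a start; the rules pass over those that are not, and their reading is None.
At some moment in a run one of sleeve_left, sleeve_middle, sleeve_right, gauge_saddle may be knocked a few centimetres aside while the robot is not near it.
It also fails if it takes over 210 s, if anything falls off the work surface, if the arm or the gripper's body presses on something with over 40 N, if the wrist force passes 120 N, or if a joint passes its speed limit or range.

## Working session

There is one attempt and no reset: what is moved stays moved. The work goes in short steps, Python scripts to look and compute and a tool call to move; the robot and the scene stay as the last step left them, time stands still between calls to the robot, and variables do not carry over. Pictures are saved under pics/ and viewed, at most 14 in all, crops included, and the job is handed in when it is done.

Besides the shell and the picture viewer there is one more tool, called after "Call:" as a command line: name --argument value ..., lists and objects as JSON in quotes. apply_moves: Moves the arm, as the interface text tells. Shift numbers are shares of 0.03 m and turn numbers shares of 6 degrees, none past 1 either way. Its arguments: {"type":"object","properties":{"moves":{"type":"array"},"claw":{"type":"number"},"grip_force":{"type":"number"}},"required":["moves"]}

```bash
ls; mkdir -p pics
cat > h.py <<'E'
from workcell import *
import numpy as np, cv2
from scipy.spatial.transform import Rotation as Rn
def shot(name):
    s=observe(); c=camera(name)
    if name=='wrist':
        T=np.eye(4); T[:3,:3]=Rn.from_quat(s['tool_rot']).as_matrix(); T[:3,3]=s['eef_pos']
        c['W']=T@np.array(c['tool_from_camera'])
    else:
        M=np.eye(4); M[:3,:3]=c['R']; M[:3,3]=c['t']; c['W']=np.linalg.inv(M)
    return c
def cloud(c):
    h,w=c['depth'].shape
    g=np.stack(np.meshgrid(np.arange(w),np.arange(h)),-1).reshape(-1,1,2).astype(np.float64)
    u=cv2.undistortPoints(g,np.array(c['K']),np.array(c['dist_coeffs'])).reshape(h,w,2)
    d=c['depth'][...,None]
    P=np.concatenate([u*d,d],-1)@c['W'][:3,:3].T+c['W'][:3,3]
    P[c['depth']<=0]=np.nan
    return P
def save(c,f): cv2.imwrite('pics/'+f,c['image'][...,::-1])
E
python3 - <<'E'
from h import *
s=observe(); print({k:np.round(v,3) for k,v in s.items()})
for n in ['top','scene']:
    c=shot(n); save(c,n+'0.png'); P=cloud(c); print(n,'cam',c['W'][:3,3].round(3))
    for q in ['plug_gauge','go_tip','nogo_tip','gauge_saddle','angle_rest','sleeve_left','sleeve_middle','sleeve_right','separator_jar','articulator','beaker']:
        for r in cut_out(c,q)[:3]:
            p=P[r['pixels']]; p=p[~np.isnan(p[:,0])]
            if len(p): print(q,round(r['score'],2),np.round(r['position']),len(p),np.median(p,0).round(3),'zmax',np.percentile(p[:,2],98).round(3))
E
```

```text
pics
{'time': np.float64(0.0), 'joints': array([ 1.121,  0.359,  1.511, -0.   ,  1.273, -0.115]), 'joint_vel': array([-0.001,  0.001, -0.001, -0.   ,  0.002, -0.   ]), 'effort': array([-3.0000e-03, -5.2763e+01, -2.7862e+01, -0.0000e+00,  1.3000e-02,
       -0.0000e+00]), 'eef_pos': array([0.197, 0.566, 0.247]), 'tool_rot': array([ 0.167,  0.986, -0.001, -0.   ]), 'wrist_force': array([ 0.211,  0.669, -0.462]), 'torque': array([ 0.034, -0.046,  0.028]), 'grip_force': np.float64(0.0), 'gripper_width': np.float64(0.085)}
top cam [ 0.395 -0.004  1.305]
plug_gauge 0.72 [151. 222.] 721 [0.456 0.264 0.053] zmax 0.061
go_tip 0.89 [146. 224.] 676 [0.461 0.265 0.053] zmax 0.061
go_tip 0.51 [357. 214.] 425 [ 0.476 -0.274  0.049] zmax 0.06
nogo_tip 0.96 [147. 223.] 664 [0.459 0.265 0.053] zmax 0.061
nogo_tip 0.72 [247. 177.] 414 [0.578 0.002 0.059] zmax 0.067
gauge_saddle 0.84 [159. 221.] 413 [0.469 0.248 0.012] zmax 0.02
gauge_saddle 0.3 [357. 214.] 365 [ 0.474 -0.273  0.05 ] zmax 0.06
angle_rest 0.91 [257. 235.] 2112 [ 0.424 -0.012  0.012] zmax 0.064
angle_rest 0.32 [161. 224.] 467 [0.461 0.24
[... 861 characters left out ...]
0.446 0.247 0.013] zmax 0.025
angle_rest 0.72 [225. 233.] 2563 [ 0.417 -0.026  0.014] zmax 0.063
angle_rest 0.25 [318. 214.] 940 [ 0.568 -0.149  0.04 ] zmax 0.064
sleeve_middle 0.72 [264. 197.] 769 [ 0.567 -0.011  0.042] zmax 0.064
sleeve_right 0.75 [319. 215.] 917 [ 0.568 -0.15   0.042] zmax 0.064
sleeve_right 0.3 [379. 204.] 1193 [ 0.667 -0.24   0.059] zmax 0.086
separator_jar 0.76 [380. 204.] 1211 [ 0.667 -0.239  0.058] zmax 0.086
separator_jar 0.22 [262. 196.] 799 [ 0.567 -0.01   0.041] zmax 0.064
articulator 0.86 [348. 267.] 922 [ 0.472 -0.268  0.034] zmax 0.057
articulator 0.52 [229. 234.] 2498 [ 0.417 -0.027  0.014] zmax 0.063
beaker 0.86 [242. 156.] 829 [0.686 0.154 0.057] zmax 0.082
```

View pics/top0.png

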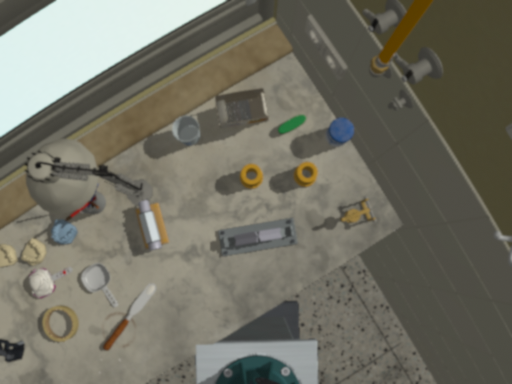

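View pics/scene0.png

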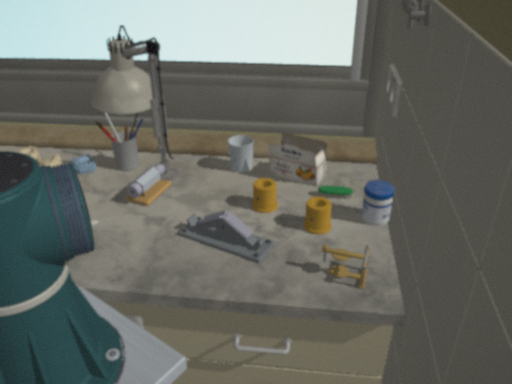

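```bash
cat >> h.py <<'E'
def mask(c,q,i=0):
    r=cut_out(c,q); return r[i]['pixels'] if r else None
def axis2(p):
    xy=p[:,:2]; (cx,cy),(w,h),a=cv2.minAreaRect(xy.astype(np.float32)*1000)
    if w<h: a+=90; w,h=h,w
    return np.round([cx,cy],1),round(a,1),np.round([w,h],1)
E
python3 - <<'E'
from h import *
c=shot('top'); P=cloud(c)
for q,z0,z1 in [('plug_gauge',.04,.08),('gauge_saddle',0.004,.03),('angle_rest',0.005,.08),('angle_rest',0.03,.08)]:
    p=P[mask(c,q)]; p=p[(p[:,2]>z0)&(p[:,2]<z1)]; print(q,axis2(p))
# sleeve circle: fit from top rim
for q in ['sleeve_middle','sleeve_right']:
    p=P[mask(c,q)]; p=p[(p[:,2]>.055)&(p[:,2]<.07)]; print(q,cv2.minEnclosingCircle(p[:,:2].astype(np.float32)*1000))
V=P.reshape(-1,3); V=V[(V[:,0]>.3)&(V[:,0]<.65)&(V[:,1]>.12)&(V[:,1]<.5)&(V[:,2]>.07)]
import collections
b=collections.defaultdict(list)
for v in V: b[(int(v[0]*25)/25,int(v[1]*25)/25)].append(v[2])
for k in sorted(b): print(k,len(b[k]),round(min(b[k]),2),round(max(b[k]),2))
E
```

```text
plug_gauge (array([460.7, 266.3]), 15.3, array([127.2,  36.5]))
gauge_saddle (array([460.4, 267.3]), 15.1, array([108. ,  66.8]))
angle_rest (array([424.7, -11.1]), 98.0, array([200.6,  70. ]))
angle_rest (array([424.9, -11.1]), 98.0, array([182.7,  28.1]))
sleeve_middle ((582.3594970703125, 1.7814273834228516), 26.921695709228516)
sleeve_right ((584.4404907226562, -140.95474243164062), 27.22677993774414)
(0.44, 0.44) 20 0.12 0.15
(0.48, 0.36) 111 0.07 0.21
(0.48, 0.4) 387 0.07 0.24
(0.48, 0.44) 292 0.09 0.25
(0.48, 0.48) 76 0.18 0.24
(0.52, 0.24) 65 0.07 0.36
(0.52, 0.28) 473 0.07 0.36
(0.52, 0.32) 154 0.31 0.35
(0.52, 0.36) 535 0.07 0.34
(0.52, 0.4) 501 0.07 0.33
(0.52, 0.44) 302 0.24 0.34
(0.52, 0.48) 101 0.22 0.26
(0.56, 0.28) 96 0.08 0.35
(0.56, 0.32) 70 0.32 0.34
(0.56, 0.36) 275 0.17 0.34
(0.56, 0.4) 392 0.24 0.37
(0.56, 0.44) 202 0.31 0.35
(0.6, 0.36) 228 0.17 0.24
(0.6, 0.4) 295 0.19 0.31
(0.6, 0.44) 143 0.23 0.33
(0.6, 0.48) 18 0.22 0.24
(0.64, 0.36) 5 0.17 0.18
(0.64, 0.4) 52 0.17 0.22
(0.64, 0.44) 27 0.21 0.23
(0.64, 0.48) 5 0.19 0.21
```

Call:
apply_moves --moves '[[[0.8, -1, 0, 0.9], [0.8, -1, 0, 1], [0.8, -1, 0, 1], [0.8, -1, 0, 0.3], [0.8, -1, 0, 0], [0.8, -1, 0, 0], [0.8, -1, 0, 0], [0.8, -1, 0, 0], [0.6, -0.8, 0, 0], [0, 0, 0, 0]]]' --claw 1

```text
time: 2.55
eef_pos: [0.4094, 0.3002, 0.2485]
tool_rot: [0.002, 1.0, -0.0, 0.001]
wrist_force: [-1.0, 0.9, 0.6]
gripper_width: 0.0853
grip_force: 0.0
```

Run:
```python
from h import *
c=shot('wrist'); save(c,'w1.png'); P=cloud(c); print(c['W'][:3,3].round(3))
p=P[mask(c,'plug_gauge')]; p=p[(p[:,2]>.035)&(p[:,2]<.09)]; print(axis2(p))
a=np.radians(15.3); d=np.array([np.cos(a),np.sin(a)]); n=np.array([-d[1],d[0]])
q=(p[:,:2]-[.4607,.2663]); s=q@d*1000; l=q@n*1000
for k in range(-70,70,6):
    m=(s>k)&(s<k+6)
    if m.sum()>3: print(k,m.sum(),np.percentile(l[m],[3,97]).round(1),np.percentile(p[m,2],97).round(4))
V=P.reshape(-1,3); V=V[(V[:,2]>.07)&(V[:,0]>.35)]; 
print(len(V), V.min(0),V[np.argsort(V[:,0])[:5]] if len(V) else '')
```

```text
[0.334 0.3   0.374]
(array([460.1, 264.9]), 14.9, array([128.9,  34.9]))
-70 90 [-13.   13.2] 0.0562
-64 190 [-14.1  14.9] 0.0572
-58 178 [-13.3  15. ] 0.0568
-52 193 [-14.6  15. ] 0.0574
-46 209 [-16.9  16. ] 0.0595
-40 205 [-16.8  16. ] 0.0597
-34 190 [-16.6  15.9] 0.0597
-28 197 [-17.1  15.9] 0.0595
-22 189 [-16.7  15.9] 0.0593
-16 187 [-16.8  15.8] 0.0596
-10 186 [-16.6  15.9] 0.0597
-4 173 [-16.4  15.8] 0.0596
2 182 [-16.7  15.8] 0.0594
8 173 [-16.9  15.8] 0.06
14 177 [-16.6  15.8] 0.0599
20 177 [-17.5  15.8] 0.0598
26 163 [-16.6  15.7] 0.0595
32 88 [-12.4  12.5] 0.0573
38 119 [-13.2  12. ] 0.0543
44 124 [-13.3  12. ] 0.0542
50 129 [-12.6  12.3] 0.0545
56 92 [-13.1  11.9] 0.0546
62 14 [-8.6  8.4] 0.0532
37087 [0.39029384 0.22524209 0.07000416] [[0.39029384 0.31497111 0.32308808]
 [0.39047446 0.28508869 0.3226449 ]
 [0.39069979 0.28528725 0.32268896]
 [0.39073063 0.28481237 0.32241695]
 [0.39082138 0.28504752 0.32258345]]
```

View pics/w1.png

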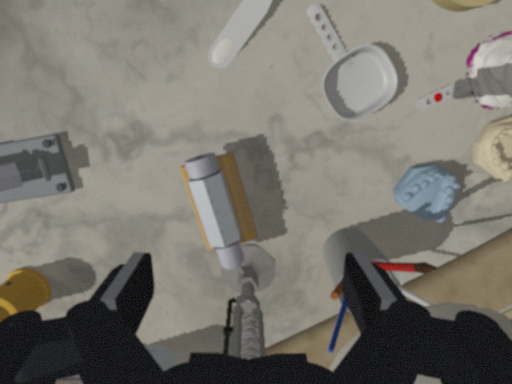

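Run:
```python
from h import *
for n in ['wrist','top']:
    c=shot(n); P=cloud(c).reshape(-1,3)
    V=P[(P[:,0]>.45)&(P[:,0]<.6)&(P[:,1]>.18)&(P[:,1]<.35)&(P[:,2]>.005)]
    for z in np.arange(0.005,.36,.025):
        m=V[(V[:,2]>z)&(V[:,2]<z+.025)]
        if z<.06: m=m[m[:,0]>.528]
        if len(m)>4: print(n,z.round(3),len(m),np.percentile(m,2,axis=0).round(3),np.percentile(m,98,axis=0).round(3))
```

```text
wrist 0.005 1091 [0.529 0.267 0.006] [0.578 0.331 0.027]
wrist 0.03 330 [0.532 0.286 0.031] [0.554 0.31  0.054]
wrist 0.055 203 [0.537 0.28  0.056] [0.556 0.311 0.08 ]
wrist 0.08 510 [0.535 0.278 0.081] [0.553 0.313 0.104]
wrist 0.105 550 [0.53  0.277 0.106] [0.552 0.314 0.129]
wrist 0.13 736 [0.53  0.279 0.13 ] [0.551 0.313 0.154]
wrist 0.155 191 [0.529 0.295 0.155] [0.535 0.307 0.169]
top 0.005 304 [0.529 0.196 0.005] [0.595 0.328 0.021]
top 0.03 46 [0.531 0.284 0.03 ] [0.565 0.305 0.054]
top 0.055 19 [0.541 0.28  0.056] [0.565 0.301 0.079]
top 0.08 25 [0.535 0.28  0.082] [0.563 0.306 0.103]
top 0.105 33 [0.531 0.279 0.107] [0.568 0.305 0.129]
top 0.13 46 [0.531 0.281 0.131] [0.567 0.304 0.154]
top 0.155 44 [0.53  0.279 0.156] [0.566 0.301 0.18 ]
top 0.18 74 [0.53  0.278 0.18 ] [0.567 0.309 0.205]
top 0.205 83 [0.531 0.278 0.206] [0.569 0.31  0.229]
top 0.23 34 [0.537 0.278 0.231] [0.563 0.31  0.255]
top 0.255 34 [0.537 0.278 0.257] [0.554 0.31  0.278]
top 0.28 33 [0.537 0.278 0.282] [0.562 0.31  0.304]
top 0.305 129 [0.539 0.277 0.307] [0.572 0.35  0.33 ]
top 0.33 224 [0.544 0.275 0.331] [0.567 0.349 0.353]
top 0.355 28 [0.547 0.277 0.355] [0.554 0.303 0.361]
```

Call:
apply_moves --moves '[[[0.7, -0.62, 0, 0.9], [0.68, -0.62, 0, 0.9], [0, 0, -1, 0.72], [0, 0, -1, 0], [0, 0, -1, 0], [0, 0, -1, 0], [0, 0, -1, 0], [0, 0, 0, 0]]]'

```text
time: 3.55
eef_pos: [0.445, 0.2653, 0.0951]
tool_rot: [-0.133, 0.991, -0.001, -0.004]
wrist_force: [-1.0, -0.2, 0.2]
gripper_width: 0.0854
grip_force: 0.0
```

Call:
apply_moves --moves '[[[0.19, -0.08, -0.9, 0], [0, 0, -0.9, 0], [0, 0, -0.1, 0], [0, 0, 0, 0]]]'

```text
time: 3.95
eef_pos: [0.454, 0.2636, 0.0419]
tool_rot: [-0.132, 0.991, -0.0, -0.0]
wrist_force: [-0.6, 0.5, 0.7]
gripper_width: 0.0851
grip_force: 0.0
```

Call:
apply_moves --moves '[[[0, 0, 0, 0], [0, 0, 0, 0], [0, 0, 0, 0], [0, 0, 0, 0], [0, 0, 0, 0], [0, 0, 0, 0]]]' --claw 0 --grip_force 40

```text
time: 4.55
eef_pos: [0.4548, 0.2638, 0.0424]
tool_rot: [-0.132, 0.991, 0.001, 0.001]
wrist_force: [-1.3, 2.2, 6.8]
gripper_width: 0.0333
grip_force: 39.8
```

Call:
apply_moves --moves '[[[-0.3, 0, 0.6, 0], [-0.3, 0, 1, 0], [-0.3, -0.5, 1, 0], [0, -1, 1, -1], [0, -1, 0, -1], [0, -1, 0, -1], [0, -1, 0, -1], [0, -1, 0, -1], [0, -1, 0, -1], [0, -1, 0, -1], [0, -1, 0, -1], [0, -1, 0, -1]]]'

```text
time: 5.75
eef_pos: [0.4266, -0.0231, 0.1493]
tool_rot: [0.335, 0.942, -0.0, -0.0]
wrist_force: [0.9, 1.0, -2.6]
gripper_width: 0.0334
grip_force: 41.5
```

Call:
apply_moves --moves '[[[0, -0.4, 0, -1], [0, 0, 0, -1], [0, 0, 0, -1], [0, 0, 0, -1], [0, 0, 0, -1], [0, 0, 0, -1], [0, 0, 0, -1], [0, 0, 0, -0.2], [0, 0, 0, 0], [0, 0, 0, 0]]]'

```text
time: 6.75
eef_pos: [0.4271, -0.0339, 0.1493]
tool_rot: [0.656, 0.755, -0.0, -0.0]
wrist_force: [-0.6, 0.5, -4.2]
gripper_width: 0.0333
grip_force: 41.4
```

Run:
```python
from h import *
c=shot('scene'); cv2.imwrite('pics/s2.png',cv2.resize(c['image'][100:300,130:400,::-1],None,fx=2.5,fy=2.5))
```

```text
(no output)
```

View pics/s2.png

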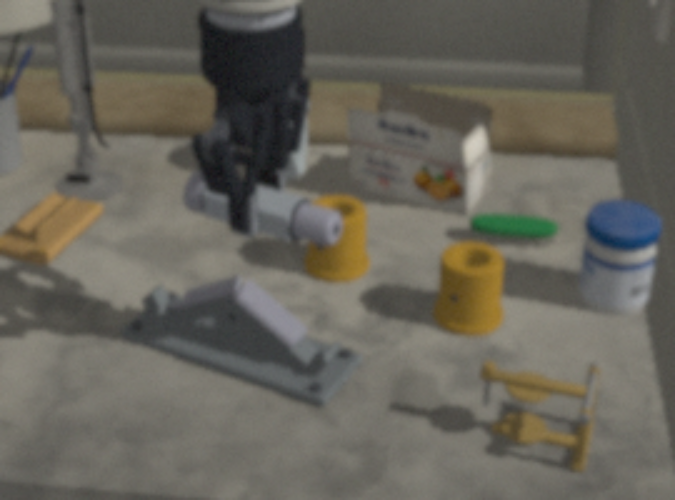

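Call:
apply_moves --moves '[[[0, 0, -0.9, 0], [0, 0, -0.9, 0], [0, 0, -0.3, 0], [0, 0, 0, 0], [0, 0, 0, 0], [0, 0, 0, 0]]]' --grip_force 20

```text
time: 7.4
eef_pos: [0.428, -0.0341, 0.0871]
tool_rot: [0.656, 0.754, 0.0, 0.001]
wrist_force: [0.3, 0.8, -2.2]
gripper_width: 0.0333
grip_force: 41.5
```

Call:
apply_moves --moves '[[[0, 0, -0.1, 0], [0, 0, -0.1, 0], [0, 0, -0.1, 0], [0, 0, 0, 0], [0, 0, 0, 0]]]'

```text
time: 7.9
eef_pos: [0.4289, -0.0359, 0.0793]
tool_rot: [0.656, 0.755, -0.0, 0.003]
wrist_force: [-4.4, -10.3, 21.2]
gripper_width: 0.0331
grip_force: 47.3
```

Run:
```python
from h import *
c=shot('scene'); cv2.imwrite('pics/s3.png',cv2.resize(c['image'][130:280,150:350,::-1],None,fx=3,fy=3))
```

```text
(no output)
```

View pics/s3.png

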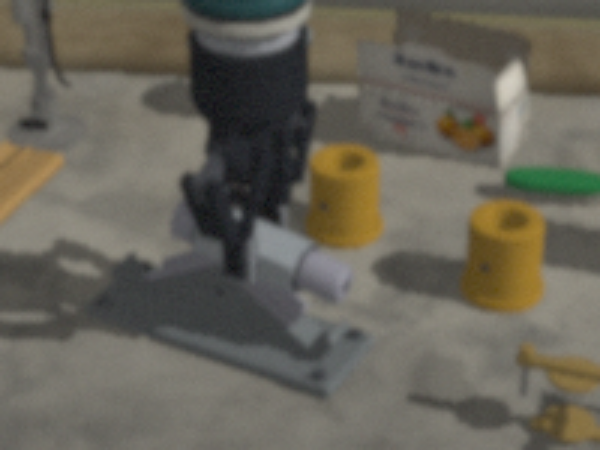

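Call:
apply_moves --moves '[[[0, 0, 0, 0], [0, 0, 0, 0], [0, 0, 0, 0], [0, 0, 0, 0], [0, 0, 0, 0]]]' --claw 0.6

```text
time: 8.45
eef_pos: [0.4272, -0.0338, 0.0772]
tool_rot: [0.656, 0.754, -0.0, -0.0]
wrist_force: [-1.0, -1.0, 0.2]
gripper_width: 0.0511
grip_force: 0.0
```

Call:
apply_moves --moves '[[[0, 0, 0.5, 0], [0, 0, 1, 0], [-0.5, 0.3, 1, 0], [-1, 1, 1, 0], [-1, 1, 0, 0], [0, 1, 0, 0], [0, 1, 0, 0], [0, 0, 0, 0]]]' --claw 1

```text
time: 9.25
eef_pos: [0.353, 0.0964, 0.1813]
tool_rot: [0.655, 0.755, 0.001, -0.0]
wrist_force: [0.9, -0.1, -0.1]
gripper_width: 0.0856
grip_force: 0.0
```

```bash
cat >> h.py <<'E'
def gauge(c):
    "fit upper surface line of gauge: project points on the vertical plane through its principal direction"
    P=cloud(c); p=P[cv2.erode(mask(c,'plug_gauge').astype(np.uint8),np.ones((3,3)))>0]; p=p[~np.isnan(p[:,0])]
    m=np.median(p,0); p=p[np.linalg.norm(p-m,axis=1)<.085]
    return p
E
python3 - <<'E'
from h import *
print(observe()['eef_pos'].round(4))
for n in ['top','wrist']:
    c=shot(n); save(c,'p4%s.png'%n); p=gauge(c); print(n,axis2(p))
    C=np.array([.4248,-.0111]); v=np.array([.139,-.990]); u=np.array([.990,.139])
    s=(p[:,:2]-C)@v*1000; l=(p[:,:2]-C)@u*1000
    for k in range(-60,110,8):
        m=(s>k)&(s<k+8)
        if m.sum()>5: print(k,m.sum(),np.percentile(l[m],[4,50,96]).round(1),np.percentile(p[m,2],95).round(4))
E
```

```text
[0.353  0.0964 0.1813]
top (array([429. , -42.4]), 98.9, array([117.3,  29. ]))
-28 28 [-11.7  -1.    8.7] 0.1039
-20 37 [-12.5  -0.5  11.6] 0.1144
-12 36 [-13.9  -1.5  10.6] 0.1133
-4 40 [-13.1  -0.9  11.5] 0.1093
4 39 [-13.8  -1.5  12.9] 0.1042
12 39 [-13.   -0.6  12.1] 0.1
20 39 [-14.1   0.   13.1] 0.0955
28 38 [-12.9   0.4  13.1] 0.0917
36 37 [-12.    0.1  13. ] 0.0857
44 36 [-12.8  -0.5  12.3] 0.0826
52 35 [-11.6   0.4  13.4] 0.078
60 31 [-9.8  2.  12.3] 0.072
68 27 [-9.2  1.  11.5] 0.0657
76 28 [-9.8  0.  10.3] 0.0568
84 15 [-7.3 -1.   6.4] 0.0546
wrist (array([425.8, -20. ]), 98.9, array([77.5, 33.5]))
-36 47 [-7.2 -0.5  8.5] 0.0913
-28 709 [-14.4  -0.7  12.3] 0.1028
-20 582 [-15.5  -2.   10.9] 0.1124
-12 204 [-16.6  -8.8   9.6] 0.1111
-4 253 [-16.9  -6.4  13.7] 0.1065
4 154 [-16.8  -3.9  11.9] 0.1054
12 66 [-16.8  -3.2  11.7] 0.1002
20 36 [-16.7   4.2  13.1] 0.0927
28 24 [-16.6   7.5  13.3] 0.0872
36 12 [-16.5 -16.2  13.8] 0.0803
```

Call:
apply_moves --moves '[[[0.6, -1, 0, 0], [0.6, -1, 0, 0], [0.6, -1, 0, 0], [0.6, -0.74, -0.3, 0], [0, 0, -1, 0], [0, 0, 0, 0], [0, 0, 0, 0]]]'

```text
time: 10.15
eef_pos: [0.424, -0.0187, 0.1417]
tool_rot: [0.657, 0.754, -0.001, -0.002]
wrist_force: [0.2, 0.5, 1.0]
gripper_width: 0.0853
grip_force: 0.0
```

Call:
apply_moves --moves '[[[0.05, 0.1, -0.9, 0], [0, 0, -0.9, 0], [0, 0, -0.2, 0], [0, 0, 0, 0], [0, 0, 0, 0]]]'

```text
time: 10.65
eef_pos: [0.4275, -0.0153, 0.0833]
tool_rot: [0.656, 0.754, 0.0, 0.001]
wrist_force: [0.3, 0.3, 0.0]
gripper_width: 0.0855
grip_force: 0.0
```

Call:
apply_moves --moves '[[[0, 0, 0, 0], [0, 0, 0, 0], [0, 0, 0, 0], [0, 0, 0, 0], [0, 0, 0, 0], [0, 0, 0, 0]]]' --claw 0 --grip_force 20

```text
time: 11.25
eef_pos: [0.4248, -0.0153, 0.0823]
tool_rot: [0.656, 0.755, -0.001, -0.001]
wrist_force: [-6.1, -2.0, 8.8]
gripper_width: 0.0334
grip_force: 23.8
```

Call:
apply_moves --moves '[[[0, 0, 0.4, 0], [0, 0, 0.6, 0], [0, 0, 1, 0], [0, 0, 1, 0], [0, 0, 1, 0], [0, 0, 1, 0], [0, 0, 0, 0], [0, 0, 0, 0]]]'

```text
time: 12.05
eef_pos: [0.4266, -0.0152, 0.232]
tool_rot: [0.656, 0.754, 0.0, 0.0]
wrist_force: [-0.1, 0.3, -3.3]
gripper_width: 0.0339
grip_force: 22.3
```

Run:
```python
from h import *
print(observe()['torque'].round(3))
c=shot('scene'); cv2.imwrite('pics/s5.png',cv2.resize(c['image'][100:280,130:370,::-1],None,fx=2.5,fy=2.5))
p=gauge(c); print(len(p),np.percentile(p,[2,50,98],axis=0).round(3))
```

```text
[ 0.073  0.034 -0.038]
753 [[ 0.413 -0.102  0.192]
 [ 0.424 -0.064  0.218]
 [ 0.44  -0.027  0.247]]
```

View pics/s5.png

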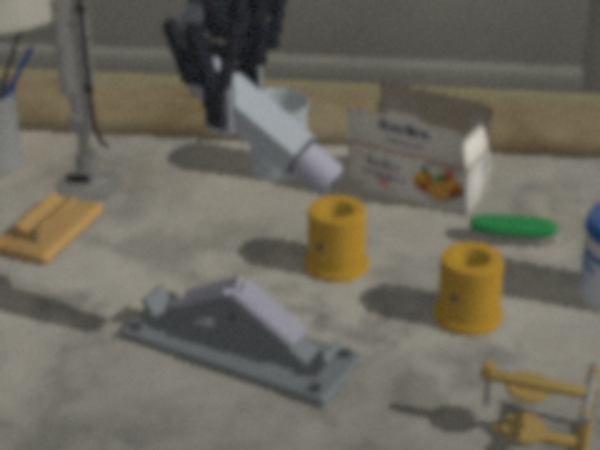

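Call:
apply_moves --moves '[[[0, 0, 0, 0], [0, 0, 0, 0], [0, 0, 1, 0], [0, 0, -1, 0], [0, 0, 1, 0], [0, 0, -1, 0], [0, 0, 1, 0], [0, 0, -1, 0], [0, 0, 0, 0]]]' --claw 0.385

```text
time: 13.05
eef_pos: [0.4247, -0.0149, 0.2297]
tool_rot: [0.656, 0.754, -0.001, -0.002]
wrist_force: [-1.5, 0.3, -3.3]
gripper_width: 0.0337
grip_force: 22.8
```

```bash
cat >> h.py <<'E'
def tilt():
    c=shot('scene'); p=gauge(c); e=observe()['eef_pos']
    v=np.array([.139,-.990]); q=np.c_[(p[:,:2]-e[:2])@v,p[:,2]-e[2]]
    a=np.linalg.svd(q-q.mean(0),full_matrices=False)[2][0]; print('tilt deg',np.degrees(np.arctan2(a[1],a[0])).round(1),len(p),'ext',np.percentile(q,[1,99],axis=0).round(3).tolist(),c['shot']); return c,p
E
python3 - <<'E'
from h import *
tilt(); print(observe()['torque'].round(3))
E
```

```text
tilt deg -37.0 756 ext [[0.007, -0.05], [0.086, 0.016]] 12
[ 0.06  -0.013  0.014]
```

Call:
apply_moves --moves '[[[0, 0, 1, 0], [0, 0, -1, 0], [0, 0, 1, 0], [0, 0, -1, 0], [0, 0, 1, 0], [0, 0, -1, 0], [0, 0, 1, 0], [0, 0, -1, 0], [0, 0, 1, 0], [0, 0, -1, 0], [0, 0, 0, 0], [0, 0, 0, 0]]]' --claw 0.395

```text
time: 14.35
eef_pos: [0.4263, -0.0152, 0.2323]
tool_rot: [0.656, 0.754, -0.0, -0.001]
wrist_force: [0.5, -0.6, -3.2]
gripper_width: 0.0339
grip_force: 11.2
```

Run:
```python
from h import *
tilt(); print(observe()['torque'].round(3))
```

```text
Traceback (most recent call last):
  File "h.py", line 33, in tilt
    c=shot('scene'); p=gauge(c); e=observe()['eef_pos']
                       ~~~~~^^^
  File "h.py", line 29, in gauge
    P=cloud(c); p=P[cv2.erode(mask(c,'plug_gauge').astype(np.uint8),np.ones((3,3)))>0]; p=p[~np.isnan(p[:,0])]
                              ^^^^^^^^^^^^^^^^^^^^^^^^^^^
AttributeError: 'NoneType' object has no attribute 'astype'
```

Run:
```python
from h import *
print(observe()['torque'].round(3))
c=shot('scene'); cv2.imwrite('pics/s6.png',cv2.resize(c['image'][100:280,130:370,::-1],None,fx=2.5,fy=2.5))
P=cloud(c).reshape(-1,3); e=observe()['eef_pos']
v=np.array([.139,-.990]); u=np.array([.99,.139]); q=np.c_[(P[:,:2]-e[:2])@v,(P[:,:2]-e[:2])@u,P[:,2]-e[2]]*1000
q=q[(abs(q[:,0])<100)&(abs(q[:,1])<22)&(q[:,2]<-20)&(q[:,2]>-130)]
for z in range(-130,-15,10):
    m=q[(q[:,2]>z)&(q[:,2]<=z+10)]
    if len(m)>5: print(z,len(m),np.percentile(m[:,0],[3,97]).round(1),np.percentile(m[:,1],[3,97]).round(1))
```

```text
[ 0.028 -0.048  0.04 ]
-90 33 [35.2 54.6] [-13.1   1.4]
-80 87 [30.1 55.2] [-13.2   6.5]
-70 81 [23.4 50.4] [-15.6   5.4]
-60 93 [17.1 45.2] [-17.1   7.2]
-50 107 [13.  43.4] [-17.   11.3]
-40 115 [ 7.  38.7] [-17.2  10.3]
-30 120 [ 1.3 34.1] [-17.   11.5]
```

View pics/s6.png

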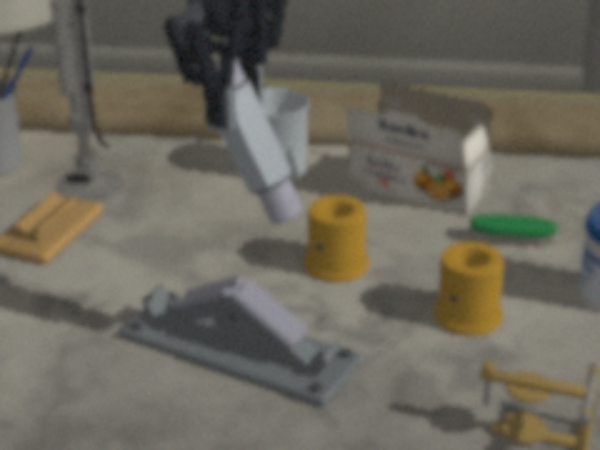

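Call:
apply_moves --moves '[[[0, -1, 0, 0], [0, 1, 0, 0], [0, -1, 0, 0], [0, 1, 0, 0], [0, -1, 0, 0], [0, 1, 0, 0], [0, -1, 0, 0], [0, 1, 0, 0], [0, -1, 0, 0], [0, 1, 0, 0], [0, 0, 0, 0], [0, 0, 0, 0]]]' --claw 0.397

```text
time: 15.7
eef_pos: [0.4275, -0.0153, 0.233]
tool_rot: [0.656, 0.755, 0.0, 0.001]
wrist_force: [0.5, 0.1, 0.3]
gripper_width: 0.0337
grip_force: 0.0
```

```bash
cat >> h.py <<'E'
def hang(v=np.array([.139,-.990]),cam='scene'):
    c=shot(cam); P=cloud(c).reshape(-1,3); e=observe()['eef_pos']
    u=np.array([-v[1],v[0]]); q=np.c_[(P[:,:2]-e[:2])@v,(P[:,:2]-e[:2])@u,P[:,2]-e[2]]*1000
    q=q[(abs(q[:,0])<100)&(abs(q[:,1])<22)&(q[:,2]<-22)&(q[:,2]>-130)&(P[:,2]>.075)]
    L=[]
    for z in range(-130,-22,10):
        m=q[(q[:,2]>z)&(q[:,2]<=z+10)]
        if len(m)>5: L.append([z+5,len(m),*np.percentile(m[:,0],[3,97]),*np.percentile(m[:,1],[3,97]).round(1)])
    L=np.array(L); print(L.round(1)); 
    mid=(L[:,2]+L[:,3])/2; print('lean deg (go tip to +v)',np.degrees(np.arctan(-np.polyfit(L[:,0],mid,1)[0])).round(1),'zmin',np.sort(q[:,2])[5].round(1))
E
python3 - <<'E'
from h import *
hang()
E
```

```text
[]Traceback (most recent call last):
  File "<stdin>", line 2, in <module>
  File "h.py", line 45, in hang
    mid=(L[:,2]+L[:,3])/2; print('lean deg (go tip to +v)',np.degrees(np.arctan(-np.polyfit(L[:,0],mid,1)[0])).round(1),'zmin',np.sort(q[:,2])[5].round(1))
         ~^^^^^
IndexError: too many indices for array: array is 1-dimensional, but 2 were indexed
```

Run:
```python
from h import *
c=shot('scene'); save(c,'s7.png')
c=shot('top'); P=cloud(c)
for r in cut_out(c,'plug_gauge'): p=P[r['pixels']]; print(r['score'],r['position'],axis2(p),np.percentile(p[:,2],[5,50,95]).round(3))
```

```text
0.39 [241.7, 185.3] (array([519.6,  20.8]), 16.3, array([76.3, 17.3])) [0.026 0.033 0.037]
```

View pics/s7.png

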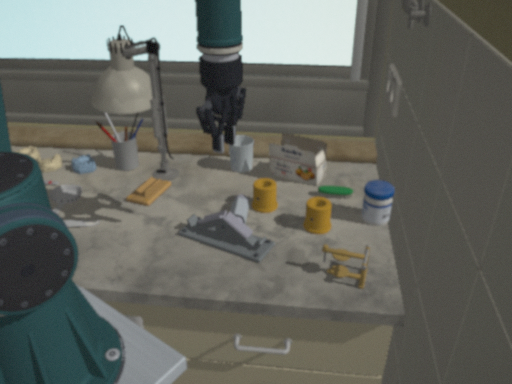

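Call:
apply_moves --moves '[[[-0.5, 1, 0, 0], [-0.5, 1, 0, 0], [0, 1, 0, 0], [0, 1, 0, 0], [0, 1, 0, 0], [0, 1, 0, 0], [0, 1, 0, 0], [0, 0, 0, 0]]]' --claw 1

```text
time: 16.7
eef_pos: [0.3973, 0.1975, 0.2324]
tool_rot: [0.655, 0.755, 0.001, -0.0]
wrist_force: [-0.3, -1.4, 0.6]
gripper_width: 0.0853
grip_force: 0.0
```

Run:
```python
from h import *
c=shot('top'); P=cloud(c)
for q in ['plug_gauge','sleeve_middle','sleeve_right','gauge_saddle','angle_rest']:
  for r in cut_out(c,q)[:2]: p=P[r['pixels']]; p=p[~np.isnan(p[:,0])]; print(q,r['score'],np.round(r['position']),axis2(p),np.percentile(p[:,2],[5,50,95]).round(3))
for q in ['sleeve_middle','sleeve_right']:
    p=P[mask(c,q)]; p=p[(p[:,2]>.055)&(p[:,2]<.07)]; print(q,cv2.minEnclosingCircle(p[:,:2].astype(np.float32)*1000))
r=[r for r in cut_out(c,'plug_gauge') if r['score']>.3]; p=P[r[0]['pixels']]
(cx,cy),a,_=axis2(p); a=np.radians(a); d=np.array([np.cos(a),np.sin(a)]); n=np.array([-d[1],d[0]])
q=p[:,:2]*1000-[cx,cy]; s=q@d; l=q@n
for k in range(-70,70,7):
    m=(s>k)&(s<k+7)
    if m.sum()>3: print(k,m.sum(),np.percentile(l[m],[3,97]).round(1),np.percentile(p[m,2],90).round(4))
cv2.imwrite('pics/t8.png',cv2.resize(c['image'][150:270,190:330,::-1],None,fx=4,fy=4))
```

```text
plug_gauge 0.95 [253. 203.] (array([501.2,   2. ]), 31.6, array([129.2,  38.6])) [0.021 0.034 0.041]
sleeve_right 0.82 [308. 177.] (array([ 586.5, -139.6]), 1.9, array([64.7, 60.8])) [0.    0.058 0.065]
gauge_saddle 0.5 [157. 212.] (array([477.8, 241.9]), 41.0, array([99.4, 40.9])) [0.008 0.012 0.017]Traceback (most recent call last):
  File "<stdin>", line 6, in <module>
IndexError: boolean index did not match indexed array along axis 1; size of axis is 384 but size of corresponding boolean axis is 512
```

```bash
cat >> h.py <<'E'
def sleeves(c,P):
    for q in ['sleeve_middle','sleeve_right']:
        m=mask(c,q)
        if m is None: print(q,'none'); continue
        p=P[m]; p=p[(p[:,2]>.055)&(p[:,2]<.07)]; print(q,np.array(cv2.minEnclosingCircle(p[:,:2].astype(np.float32)*1000)[0]).round(1),len(p))
def prof(p):
    (cx,cy),a,sz=axis2(p); print('centre',cx,cy,'heading',a,sz); a=np.radians(a); d=np.array([np.cos(a),np.sin(a)]); n=np.array([-d[1],d[0]])
    q=p[:,:2]*1000-[cx,cy]; s=q@d; l=q@n
    for k in range(-70,70,7):
        m=(s>k)&(s<k+7)
        if m.sum()>3: print(k,m.sum(),np.percentile(l[m],[3,97]).round(1),np.percentile(p[m,2],90).round(4))
E
python3 - <<'E'
from h import *
c=shot('top'); P=cloud(c)
sleeves(c,P); prof(P[mask(c,'plug_gauge')])
cv2.imwrite('pics/t8.png',cv2.resize(c['image'][150:270,190:330,::-1],None,fx=4,fy=4))
E
```

```text
sleeve_middle [581.2   1.7] 233
sleeve_right [ 583.6 -140.6] 236
centre 502.2 5.9 heading 34.1 [136.1  31.4]
-70 18 [-9.9 10.2] 0.0355
-63 29 [-11.9  13.4] 0.0399
-56 31 [-12.9  14.3] 0.0392
-49 33 [-15.2  13.5] 0.0403
-42 36 [-15.8  14.5] 0.0401
-35 44 [-19.9  18.2] 0.041
-28 44 [-21.6  17.4] 0.0416
-21 43 [-20.3  17.3] 0.0406
-14 43 [-20.2  17. ] 0.0395
-7 45 [-21.4  15.1] 0.04
0 43 [-21.7  16.3] 0.0396
7 39 [-20.5  14.1] 0.0394
14 43 [-21.5  15.2] 0.0373
21 41 [-22.   14.4] 0.0384
28 38 [-21.   14.8] 0.0386
35 41 [-20.9  13.9] 0.0362
42 34 [-19.8  10.9] 0.0352
49 34 [-19.4  10.8] 0.0336
56 28 [-19.2  10.7] 0.0338
63 8 [-14.6  10.1] 0.0032
```

View pics/t8.png

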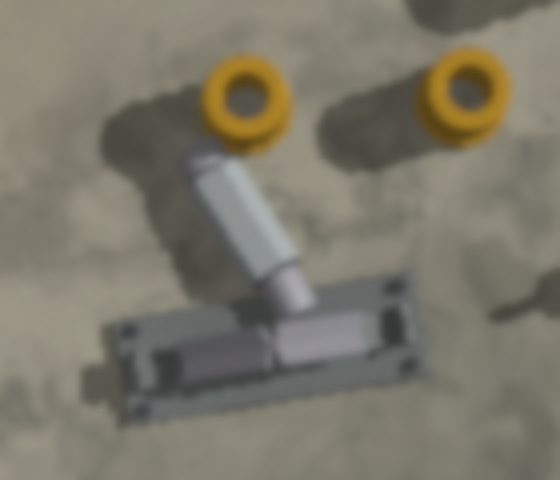

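Call:
apply_moves --moves '[[[0, -0.8, 0, -1], [0.4, -0.8, 0, -1], [0.4, -0.8, 0, -1], [0.4, -0.8, 0, -1], [0.4, -0.8, 0, -1], [0.4, -0.8, -0.5, -1], [0.4, -0.8, -0.5, -1], [0.4, -0.6, -0.5, -1], [0.4, -0.23, -0.5, -1], [0.39, 0, -0.5, -1], [0, 0, -0.5, -1], [0, 0, 0, 0]]]'

```text
time: 18.45
eef_pos: [0.5033, 0.0016, 0.1404]
tool_rot: [0.962, 0.274, -0.002, -0.001]
wrist_force: [0.1, -0.3, -0.7]
gripper_width: 0.0853
grip_force: 0.0
```

Run:
```python
from h import *
print(observe()['eef_pos'].round(4),observe()['tool_rot'].round(3))
c=shot('wrist'); P=cloud(c); m=mask(c,'plug_gauge')
if m is not None: prof(gauge(c))
```

```text
[0.5033 0.0016 0.1404] [ 0.962  0.274 -0.002 -0.001]
centre 501.6 2.8 heading 30.9 [126.4  40.4]
-63 188 [-13.3  10. ] 0.0386
-56 264 [-12.4  11.8] 0.0383
-49 274 [-12.8  12.9] 0.0378
-42 209 [-12.   11.8] 0.0377
-35 338 [-17.4  16. ] 0.0405
-28 404 [-18.1  15.9] 0.0404
-21 420 [-18.6  16. ] 0.0401
-14 430 [-18.4  16.9] 0.0394
-7 435 [-17.3  17.7] 0.0391
0 434 [-17.7  16.8] 0.0386
7 456 [-19.1  16.8] 0.038
14 476 [-18.9  17.6] 0.0375
21 461 [-17.9  16.8] 0.0371
28 474 [-17.   16.9] 0.0366
35 491 [-18.2  17.6] 0.0363
42 461 [-15.7  15.1] 0.0349
49 436 [-15.5  14.3] 0.0338
56 422 [-15.3  14.2] 0.0333
63 10 [-3.4  2.5] 0.0335
```

Call:
apply_moves --moves '[[[0.09, 0.12, -1, -0.1], [0, 0, -1, 0], [0, 0, -1, 0], [0, 0, -0.7, 0], [0, 0, -0.2, 0], [0, 0, 0, 0], [0, 0, 0, 0]]]'

```text
time: 19.3
eef_pos: [0.5082, 0.0054, 0.0263]
tool_rot: [0.963, 0.27, 0.001, 0.0]
wrist_force: [-0.2, 0.5, 0.3]
gripper_width: 0.0854
grip_force: 0.0
```

Call:
apply_moves --moves '[[[0, 0, 0, 0], [0, 0, 0, 0], [0, 0, 0, 0], [0, 0, 0, 0], [0, 0, 0, 0], [0, 0, 0, 0], [0, 0, 0, 0], [0, 0, 0, 0]]]' --claw 0 --grip_force 40

```text
time: 20.1
eef_pos: [0.5077, 0.0053, 0.0259]
tool_rot: [0.963, 0.27, 0.0, 0.0]
wrist_force: [-1.3, -0.6, 6.9]
gripper_width: 0.0369
grip_force: 39.1
```

Call:
apply_moves --moves '[[[-0.2, 0, 0.6, 0], [-0.2, 0, 1, 0], [0, 0, 1, 0], [0, 0, 1, 0], [0, 0, 0, 0], [0, 0, 0, 0]]]' --grip_force 100

```text
time: 20.7
eef_pos: [0.4952, 0.0054, 0.1332]
tool_rot: [0.963, 0.27, 0.0, 0.0]
wrist_force: [-0.3, 0.4, -3.9]
gripper_width: 0.0339
grip_force: 99.6
```

Call:
apply_moves --moves '[[[-0.3, -0.1, 0.3, 1], [-0.3, -0.2, 0.2, 1], [-0.3, -0.2, 0, 1], [-0.3, -0.2, 0, 1], [-0.3, -0.2, 0, 1], [-0.3, -0.2, 0, 1], [-0.3, -0.1, 0, 1], [-0.1, -0.08, 0, 1], [0, 0, 0, 1], [0, 0, 0, 1], [0, 0, 0, 1], [0, 0, 0, 0.1]]]'

```text
time: 21.9
eef_pos: [0.4277, -0.0327, 0.1465]
tool_rot: [0.656, 0.755, -0.001, -0.002]
wrist_force: [-0.6, -0.1, -2.9]
gripper_width: 0.0338
grip_force: 100.0
```

Call:
apply_moves --moves '[[[0, 0, -0.5, 0], [0, 0, -0.5, 0], [0, 0, 0, 0], [0, 0, 0, 0]]]' --grip_force 40

```text
time: 22.3
eef_pos: [0.4284, -0.0328, 0.1174]
tool_rot: [0.657, 0.754, -0.001, -0.001]
wrist_force: [0.6, 0.4, -3.2]
gripper_width: 0.0338
grip_force: 100.0
```

Run:
```python
from h import *
for n in ['top','scene']:
    c=shot(n); p=gauge(c); e=observe()['eef_pos']; print(n,len(p),axis2(p))
    v=np.array([.139,-.990]);u=np.array([.99,.139]); s=(p[:,:2]-e[:2])@v*1000; l=(p[:,:2]-e[:2])@u*1000
    for k in range(-80,90,10):
        m=(s>k)&(s<k+10)
        if m.sum()>5: print(k,m.sum(),np.percentile(l[m],[4,96]).round(1),(np.percentile(p[m,2],[5,95])-e[2]).round(4))
```

```text
top 232 (array([578.7,   1.5]), 49.8, array([47.9, 47.5]))
-40 39 [138.1 162.6] [-0.0998 -0.0516]
-30 48 [131.6 172.7] [-0.0956 -0.052 ]
-20 44 [130.1 176.8] [-0.1014 -0.0538]
-10 48 [130.4 175.5] [-0.0928 -0.0529]
0 47 [134.9 168. ] [-0.0873 -0.0524]
10 6 [143.8 151. ] [-0.0956 -0.0532]
scene 535 (array([424.3, -40.5]), 97.7, array([122.3,  23.8]))
-60 14 [-16.4  -7.8] [0.0027 0.021 ]
-50 45 [-16.5  -8.2] [0.0016 0.0197]
-40 21 [-17.9 -13.4] [-0.0006  0.0127]
-30 24 [-18.  -13.8] [-0.0022  0.0055]
0 17 [-9.8  4.6] [0.0041 0.0101]
10 69 [-16.5   3. ] [-0.0136  0.0074]
20 79 [-17.6   1.3] [-0.0179  0.0032]
30 90 [-16.3   2.5] [-0.0227  0.    ]
40 64 [-13.5   2.1] [-0.0228 -0.005 ]
50 63 [-13.2   0.5] [-0.0264 -0.0097]
60 45 [-12.    1.5] [-0.0285 -0.0133]
```

Call:
apply_moves --moves '[[[0, 0, -0.5, 0], [0, 0, -0.45, 0], [0, 0, -0.1, 0], [0, 0, 0, 0], [0, 0, 0, 0], [0, 0, 0, 0]]]'

```text
time: 23.1
eef_pos: [0.4298, -0.0331, 0.0873]
tool_rot: [0.656, 0.754, 0.0, 0.001]
wrist_force: [-0.3, 0.6, -2.3]
gripper_width: 0.0337
grip_force: 100.0
```

Call:
apply_moves --moves '[[[-0.03, 0, -0.1, 0], [0, 0, -0.1, 0], [0, 0, 0, 0], [0, 0, 0, 0]]]'

```text
time: 23.5
eef_pos: [0.4307, -0.0344, 0.0826]
tool_rot: [0.656, 0.755, 0.001, 0.003]
wrist_force: [-2.3, -5.1, 19.9]
gripper_width: 0.0339
grip_force: 80.6
```

Contact. Release and regrip.

Call:
apply_moves --moves '[[[0, 0, 0, 0], [0, 0, 0, 0], [0, 0, 0, 0], [0, 0, 0, 0], [0, 0, 0.5, 0], [0, 0, 1, 0], [-0.5, 0.3, 1, 0], [-1, 1, 1, 0], [-1, 1, 0, 0], [0, 1, 0, 0], [0, 1, 0, 0], [0, 0, 0, 0]]]' --claw 0.7

```text
time: 24.7
eef_pos: [0.3541, 0.0974, 0.1846]
tool_rot: [0.655, 0.755, 0.001, -0.0]
wrist_force: [0.5, -0.3, 0.8]
gripper_width: 0.0597
grip_force: 0.0
```

```bash
cat >> h.py <<'E'
def parked(v=np.array([.139,-.990])):
    c=shot('top'); p=gauge(c); print(axis2(p))
    C=np.array([.4248,-.0111]); u=np.array([-v[1],v[0]])
    s=(p[:,:2]-C)@v*1000; l=(p[:,:2]-C)@u*1000
    for k in range(-60,110,10):
        m=(s>k)&(s<k+10)
        if m.sum()>5: print(k,m.sum(),np.percentile(l[m],[4,50,96]).round(1),np.percentile(p[m,2],95).round(4))
    return c
E
python3 - <<'E'
from h import *
c=parked(); sleeves(c,cloud(c))
E
```

```text
(array([429.6, -42.6]), 100.2, array([117. ,  31.9]))
-30 24 [-11.3  -0.2   8.3] 0.1054
-20 47 [-12.7  -0.5  11.7] 0.1136
-10 52 [-14.1  -0.9  12.7] 0.1092
0 54 [-15.6  -1.3  13.7] 0.1057
10 53 [-14.7  -0.2  14.5] 0.0999
20 49 [-14.4  -1.7  13. ] 0.094
30 51 [-13.5  -0.5  14.1] 0.0904
40 45 [-12.7  -0.3  12.5] 0.0848
50 42 [-11.1   0.8  13.7] 0.0776
60 33 [-8.4  1.6 10.2] 0.0729
70 33 [-9.   0.3 10.6] 0.0627
80 26 [-7.9  0.3  9.5] 0.0557
sleeve_middle [582.9   1.9] 250
sleeve_right [ 584.5 -140.8] 225
```

Call:
apply_moves --moves '[[[0.6, -1, 0, 0], [0.6, -1, 0, 0], [0.6, -1, 0, 0], [0.58, -0.6, -0.4, 0], [0, 0, -1, 0], [0, 0, 0, 0], [0, 0, 0, 0]]]' --claw 1

```text
time: 25.6
eef_pos: [0.4246, -0.0136, 0.1421]
tool_rot: [0.657, 0.754, -0.001, -0.001]
wrist_force: [0.3, -0.2, -0.4]
gripper_width: 0.0855
grip_force: 0.0
```

Call:
apply_moves --moves '[[[0, 0.03, -0.9, 0], [0, 0, -0.9, 0], [0, 0, -0.15, 0], [0, 0, 0, 0], [0, 0, 0, 0]]]'

```text
time: 26.1
eef_pos: [0.4267, -0.0122, 0.0852]
tool_rot: [0.656, 0.754, 0.0, 0.001]
wrist_force: [-0.6, -0.8, -0.5]
gripper_width: 0.0854
grip_force: 0.0
```

Call:
apply_moves --moves '[[[0, 0, 0, 0], [0, 0, 0, 0], [0, 0, 0, 0], [0, 0, 0, 0], [0, 0, 0, 0], [0, 0, 0, 0]]]' --claw 0 --grip_force 20

```text
time: 26.7
eef_pos: [0.4244, -0.0121, 0.0842]
tool_rot: [0.656, 0.754, -0.001, -0.001]
wrist_force: [-4.2, -1.5, 7.4]
gripper_width: 0.0335
grip_force: 23.2
```

Call:
apply_moves --moves '[[[0, 0, 0.4, 0], [0, 0, 0.6, 0], [0, 0, 1, 0], [0, 0, 1, 0], [0, 0, 1, 0], [0, 0, 1, 0], [0, 0, 0, 0], [0, 0, 0, 0]]]'

```text
time: 27.5
eef_pos: [0.4256, -0.0121, 0.2338]
tool_rot: [0.656, 0.754, 0.0, 0.0]
wrist_force: [0.1, -0.8, -3.3]
gripper_width: 0.0337
grip_force: 21.8
```

Call:
apply_moves --moves '[[[0, 0, 0, 0], [0, 0, 0, 0], [0, 0, 1, 0], [0, 0, -1, 0], [0, 0, 1, 0], [0, 0, -1, 0], [0, 0, 1, 0], [0, 0, -1, 0], [0, 0, 1, 0], [0, 0, -1, 0], [0, 0, 0, 0], [0, 0, 0, 0]]]' --claw 0.394

```text
time: 28.7
eef_pos: [0.4246, -0.012, 0.2329]
tool_rot: [0.656, 0.754, -0.001, -0.002]
wrist_force: [0.1, -0.0, -3.0]
gripper_width: 0.0338
grip_force: 14.9
```

Run:
```python
from h import *
hang()
```

```text
[[-75.   44.   49.5  71.4 -14.8  -2.9]
 [-65.   95.   42.7  71.3 -14.3   4.4]
 [-55.  104.   33.1  63.9 -17.    3.9]
 [-45.  114.   23.2  57.1 -17.8   8.5]
 [-35.  138.   15.6  53.8 -17.9  11. ]
 [-25.  106.    9.7  46.3 -18.3  10. ]]
lean deg (go tip to +v) 34.1 zmin -78.2
```

Call:
apply_moves --moves '[[[0, 0, 1, 0], [0, 0, -1, 0], [0, 0, 1, 0], [0, 0, -1, 0], [0, 0, 1, 0], [0, 0, -1, 0], [0, 0, 1, 0], [0, 0, -1, 0], [0, 0, 1, 0], [0, 0, -1, 0], [0, 0, 0, 0], [0, 0, 0, 0]]]' --claw 0.395

```text
time: 29.95
eef_pos: [0.4254, -0.0121, 0.2341]
tool_rot: [0.656, 0.754, -0.0, -0.001]
wrist_force: [-0.1, -0.2, -3.2]
gripper_width: 0.0337
grip_force: 9.7
```

Run:
```python
from h import *
hang()
```

```text
[[-95.   50.   21.   43.2 -14.3   3.5]
 [-85.   71.   17.3  41.9 -14.1   4.4]
 [-75.   71.   16.5  38.5 -14.4   3.5]
 [-65.   80.   10.7  38.6 -17.3   4.3]
 [-55.  104.    8.5  37.7 -17.4   9.7]
 [-45.   98.    5.9  34.2 -17.5  10.3]
 [-35.  102.    1.4  30.4 -17.4  11.4]
 [-25.   89.   -1.2  27.  -17.4  11.4]]
lean deg (go tip to +v) 15.1 zmin -97.6
```

Call:
apply_moves --moves '[[[0, -1, 0, 0], [0, -0.7, 0, 0], [0, -0.4, 0, 0], [0, -0.2, 0, 0], [0, 0, 0, 0], [0, 0.3, 0, 0], [0, 0.8, 0, 0], [0, 1, 0, 0], [0, 0.2, 0, 0], [0, 0, 0, 0], [0, 0, 0, 0]]]' --claw 0.3945

```text
time: 31.1
eef_pos: [0.4259, -0.012, 0.2341]
tool_rot: [0.656, 0.755, -0.0, 0.0]
wrist_force: [-1.1, 0.3, -3.9]
gripper_width: 0.0337
grip_force: 9.5
```

Run:
```python
from h import *
hang()
```

```text
[[-105.     7.    14.1   28.5  -11.3    2.5]
 [ -95.    68.     7.3   30.8  -13.1    6.4]
 [ -85.    63.     9.3   29.2  -13.3    4.6]
 [ -75.    58.     3.7   27.9  -15.8    5.1]
 [ -65.    88.     1.5   29.8  -16.6    2.3]
 [ -55.    93.     0.2   28.2  -16.5    7.4]
 [ -45.    96.    -2.2   26.9  -17.2    9.2]
 [ -35.    98.    -2.8   24.8  -16.8   12.3]
 [ -25.    75.    -5.6   22.3  -17.     1.7]]
lean deg (go tip to +v) 8.7 zmin -101.3
```

Call:
apply_moves --moves '[[[0, -1, 0, 0], [0, -0.7, 0, 0], [0, -0.4, 0, 0], [0, -0.2, 0, 0], [0, 0, 0, 0], [0, 0.3, 0, 0], [0, 0.8, 0, 0], [0, 1, 0, 0], [0, 0.2, 0, 0], [0, 0, 0, 0], [0, 0, 0, 0]]]'

```text
time: 32.25
eef_pos: [0.4259, -0.0119, 0.234]
tool_rot: [0.656, 0.755, -0.0, 0.0]
wrist_force: [0.4, 0.3, -3.0]
gripper_width: 0.0336
grip_force: 9.3
```

Run:
```python
from h import *
hang()
```

```text
[[-105.    15.     0.7   19.2  -11.6    1.1]
 [ -95.    67.    -0.7   20.   -13.5    6.6]
 [ -85.    63.    -2.1   18.5  -13.2    6.5]
 [ -75.    53.    -5.2   21.4  -15.8    0.3]
 [ -65.    90.    -5.3   22.1  -16.3   10.7]
 [ -55.    86.    -6.1   22.1  -17.    -0. ]
 [ -45.    90.    -7.    21.1  -17.8   12. ]
 [ -35.    86.    -7.4   19.9  -17.2    1.1]
 [ -25.    75.    -7.8   19.9  -16.8   13.1]]
lean deg (go tip to +v) 2.7 zmin -102.5
```

Call:
apply_moves --moves '[[[0.3, 0.06, 0, 0], [0.6, 0.1, 0, 0], [0.8, 0.1, 0, 0], [0.8, 0.1, 0, 0], [0.8, 0.1, 0, 0], [0.8, 0.1, -0.2, 0], [0.6, 0.1, -0.4, 0], [0.35, 0, -0.4, 0], [0.12, 0, -0.3, 0], [0, 0, 0, 0], [0, 0, 0, 0]]]' --claw 0.392

```text
time: 33.4
eef_pos: [0.5799, 0.0074, 0.1946]
tool_rot: [0.657, 0.754, -0.001, -0.001]
wrist_force: [0.2, 0.2, -2.7]
gripper_width: 0.0338
grip_force: 12.3
```

```bash
cat >> h.py <<'E'
def fit_circ(xy):
    A=np.c_[2*xy,np.ones(len(xy))]; s=np.linalg.lstsq(A,(xy**2).sum(1),rcond=None)[0]; return s[:2],np.sqrt(s[2]+s[:2]@s[:2])
def near(cam='scene',r=.0144,zl=(-98,-76),S=(.582,.0018),rb=.027):
    "plug centre by fixed-radius fit, and sleeve centre, both in the same camera, m"
    from scipy.optimize import least_squares
    c=shot(cam); P=cloud(c).reshape(-1,3); e=observe()['eef_pos']; out={}
    for nm,c0,z0,z1,rr in [('plug hi',e[:2],e[2]+(zl[0]+zl[1])/2000,e[2]+zl[1]/1000,r),('plug lo',e[:2],e[2]+zl[0]/1000,e[2]+(zl[0]+zl[1])/2000,r),('sleeve',np.array(S),.012,.056,rb)]:
        p=P[(P[:,2]>z0)&(P[:,2]<z1)&(np.linalg.norm(P[:,:2]-c0,axis=1)<.045)][:,:2]
        if len(p)<15: print(nm,'few',len(p)); continue
        s=least_squares(lambda x:np.linalg.norm(p-x,axis=1)-rr,c0-np.array([0,0])+ (c0-p.mean(0))*.5,loss='soft_l1',f_scale=.001)
        out[nm]=s.x; print(nm,len(p),s.x.round(4),'rms',np.sqrt(np.mean(s.fun**2)).round(4), 'rel tcp',(s.x-e[:2]).round(4))
    print('tcp',e.round(4)); return c
E
python3 - <<'E'
from h import *
c=near(); cv2.imwrite('pics/s9.png',cv2.resize(c['image'][110:240,180:350,::-1],None,fx=3.5,fy=3.5))
c=near('wrist')
E
```

```text
plug hi 49 [ 0.5619 -0.013 ] rms 0.0044 rel tcp [-0.0183 -0.0204]
plug lo 55 [ 0.5619 -0.0122] rms 0.005 rel tcp [-0.0184 -0.0197]
sleeve 414 [0.5838 0.001 ] rms 0.0037 rel tcp [ 0.0036 -0.0064]
tcp [0.5802 0.0074 0.1951]
plug hi few 4
plug lo 22 [5.816e-01 5.000e-04] rms 0.0002 rel tcp [ 0.0011 -0.007 ]
sleeve 594 [5.825e-01 4.000e-04] rms 0.0054 rel tcp [ 0.002  -0.0071]
tcp [0.5805 0.0075 0.1955]
```

View pics/s9.png

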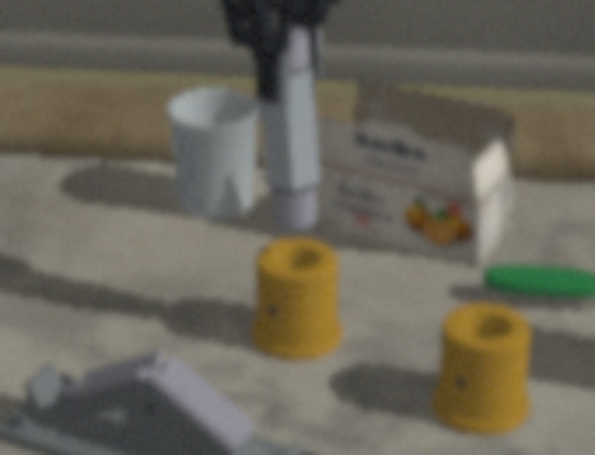

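Call:
apply_moves --moves '[[[0.04, 0, -0.4, 0], [0, 0, -0.4, 0], [0, 0, -0.3, 0], [0, 0, -0.15, 0], [0, 0, 0, 0], [0, 0, 0, 0]]]'

```text
time: 34.1
eef_pos: [0.5822, 0.0076, 0.1574]
tool_rot: [0.656, 0.754, -0.0, -0.0]
wrist_force: [-0.6, -0.0, -2.5]
gripper_width: 0.0337
grip_force: 12.3
```

Call:
apply_moves --moves '[[[0, -0.05, -0.2, 0], [0, -0.05, -0.2, 0], [0, -0.05, -0.2, 0], [0, 0, -0.15, 0], [0, 0, 0, 0], [0, 0, 0, 0]]]'

```text
time: 34.7
eef_pos: [0.5831, 0.002, 0.1359]
tool_rot: [0.656, 0.754, -0.0, 0.001]
wrist_force: [-1.9, -3.2, 5.1]
gripper_width: 0.0336
grip_force: 14.9
```

Call:
apply_moves --moves '[[[-0.03, 0, -0.08, 0], [0, 0, -0.05, 0], [0, 0, 0, 0], [0, 0, 0, 0]]]'

```text
time: 35.1
eef_pos: [0.5834, 0.0012, 0.1344]
tool_rot: [0.656, 0.755, 0.0, 0.003]
wrist_force: [-5.4, -4.7, 21.8]
gripper_width: 0.0336
grip_force: 18.1
```

```bash
sed -i 's/c0-np.array(\[0,0\])+ (c0-p.mean(0))\*.5/p.mean(0)+.6*rr*(p.mean(0)-c["W"][:2,3])\/np.linalg.norm(p.mean(0)-c["W"][:2,3])/' h.py
python3 - <<'E'
from h import *
c=near(zl=(-70,-40),r=.018); print(observe()['wrist_force'])
cv2.imwrite('pics/s10.png',cv2.resize(c['image'][110:240,180:350,::-1],None,fx=3.5,fy=3.5))
E
```

```text
plug hi 86 [0.5846 0.002 ] rms 0.0017 rel tcp [0.0011 0.0008]
plug lo 93 [0.5842 0.0023] rms 0.0021 rel tcp [0.0007 0.0011]
sleeve 379 [0.5845 0.0012] rms 0.0015 rel tcp [ 0.0011 -0.    ]
tcp [0.5834 0.0012 0.1344]
[-4.68606986 -4.27796308 21.84867934]
```

View pics/s10.png

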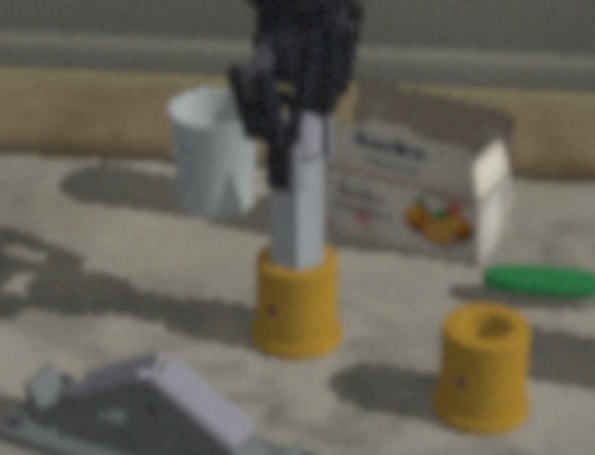

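Call:
apply_moves --moves '[[[0, 0, 0.1, 0], [0, 0, 0.2, 0], [0, 0, 0.2, 0], [0, 0, 0.3, 0], [0, 0, 0.3, 0], [0, 0, 0.3, 0], [0, 0, 0.3, 0], [0, 0, 0, 0], [0, 0, 0, 0]]]'

```text
time: 36.05
eef_pos: [0.5813, 0.0032, 0.1824]
tool_rot: [0.656, 0.754, 0.0, 0.0]
wrist_force: [-0.1, -0.4, -3.3]
gripper_width: 0.0336
grip_force: 13.3
```

Run:
```python
from h import *
c=near(zl=(-98,-74)); c=near('wrist'); sleeves(c,cloud(c))
```

```text
plug hi 51 [0.5836 0.0028] rms 0.0014 rel tcp [ 0.0026 -0.0004]
plug lo 58 [0.5838 0.0024] rms 0.0014 rel tcp [ 0.0028 -0.0008]
sleeve 422 [0.584  0.0008] rms 0.0038 rel tcp [ 0.003  -0.0024]
tcp [0.581  0.0032 0.182 ]
plug hi few 0
plug lo 93 [0.5814 0.001 ] rms 0.0002 rel tcp [ 0.0005 -0.0022]
sleeve 566 [5.825e-01 3.000e-04] rms 0.0041 rel tcp [ 0.0017 -0.0029]
tcp [0.5809 0.0032 0.1817]
sleeve_middle [582.9   1.2] 1539
sleeve_right [ 584.5 -140.5] 786
```

Call:
apply_moves --moves '[[[0, -0.1, 0.1, 0], [0.05, -0.3, 0, 0], [0.05, -0.5, 0, 0], [0, -0.7, 0, 0], [0, -0.8, 0, 0], [0, -0.8, 0, 0], [0, -0.7, 0, 0], [0, -0.45, 0, 0], [0, -0.25, 0, 0], [0, -0.12, 0, 0], [0, 0, 0, 0], [0, 0, 0, 0]]]' --claw 0.38

```text
time: 37.45
eef_pos: [0.5842, -0.1378, 0.1851]
tool_rot: [0.656, 0.755, 0.0, -0.0]
wrist_force: [0.6, 0.1, -2.6]
gripper_width: 0.0334
grip_force: 23.1
```

Run:
```python
from h import *
c=near(zl=(-98,-74),S=(.584,-.1405)); c=near('wrist',S=(.584,-.1405)); sleeves(c,cloud(c))
```

```text
plug hi 56 [ 0.5865 -0.1383] rms 0.0014 rel tcp [ 0.0023 -0.0007]
plug lo 68 [ 0.5863 -0.1386] rms 0.0016 rel tcp [ 0.0021 -0.001 ]
sleeve 477 [ 0.5856 -0.1415] rms 0.0041 rel tcp [ 0.0014 -0.0039]
tcp [ 0.5842 -0.1377  0.1851]
plug hi few 0
plug lo 87 [ 0.5846 -0.1398] rms 0.0002 rel tcp [ 0.0003 -0.0022]
sleeve 547 [ 0.5844 -0.142 ] rms 0.0037 rel tcp [ 0.0002 -0.0043]
tcp [ 0.5842 -0.1377  0.1851]
sleeve_middle [583.5  -3.3] 1834
sleeve_right [ 584.3 -140.7] 1491
```

Call:
apply_moves --moves '[[[0, -0.05, -0.3, 0], [0, 0, -0.3, 0], [0, 0, -0.2, 0], [0, 0, -0.2, 0], [0, 0, 0, 0], [0, 0, 0, 0]]]'

```text
time: 38.25
eef_pos: [0.5842, -0.14, 0.1548]
tool_rot: [0.656, 0.754, -0.0, -0.0]
wrist_force: [-0.2, -0.6, -3.5]
gripper_width: 0.0337
grip_force: 23.1
```

Call:
apply_moves --moves '[[[0, 0, -0.2, 0], [0, 0, -0.2, 0], [0, 0, -0.2, 0], [0, 0, -0.06, 0], [0, 0, 0, 0], [0, 0, 0, 0], [0, 0, 0, 0]]]'

```text
time: 38.95
eef_pos: [0.5844, -0.14, 0.1353]
tool_rot: [0.656, 0.754, 0.0, 0.0]
wrist_force: [-0.5, -0.1, -2.7]
gripper_width: 0.0337
grip_force: 23.1
```

Call:
apply_moves --moves '[[[0, 0, -0.05, 0], [0, 0, -0.04, 0], [0, 0, 0, 0], [0, 0, 0, 0]]]'

```text
time: 39.35
eef_pos: [0.5848, -0.1407, 0.1346]
tool_rot: [0.656, 0.754, -0.0, 0.001]
wrist_force: [-4.2, -1.1, 11.7]
gripper_width: 0.0335
grip_force: 25.1
```

Call:
apply_moves --moves '[[[0, 0, 0.1, 0], [0, 0, 0.2, 0], [0, 0, 0.3, 0], [0, 0, 0.4, 0], [0, 0, 0.4, 0], [0, 0, 0.4, 0], [-0.2, 0.05, 0.2, 0], [-0.5, 0.15, 0, 0], [-0.8, 0.3, 0, 0], [-0.8, 0.3, 0, 0], [-0.8, 0.3, 0, 0], [-0.8, 0.3, 0, 0]]]'

```text
time: 40.55
eef_pos: [0.4658, -0.0975, 0.1929]
tool_rot: [0.656, 0.754, -0.0, -0.0]
wrist_force: [-0.3, 0.2, -3.5]
gripper_width: 0.0331
grip_force: 23.2
```

Call:
apply_moves --moves '[[[-0.6, 0.3, 0, 0], [-0.3, 0.15, 0, 0], [-0.1, 0.05, 0, 0], [0, 0, -0.3, 0], [0, 0, -0.3, 0], [0, 0, 0, 0], [0, 0, 0, 0]]]'

```text
time: 41.25
eef_pos: [0.4375, -0.0832, 0.1739]
tool_rot: [0.657, 0.754, -0.0, -0.001]
wrist_force: [0.1, -0.2, -3.3]
gripper_width: 0.0338
grip_force: 23.2
```

Run:
```python
from h import *
c=shot('top'); sleeves(c,cloud(c)); hang()
```

```text
sleeve_middle [582.3   1.4] 185
sleeve_right [ 584.2 -141. ] 251
[[-95.   57.   -7.1  15.  -13.8   4.7]
 [-85.   65.   -9.9  14.4 -13.3   6.2]
 [-75.   45.   -5.9  16.8 -16.5   1.5]
 [-65.   70.   -7.   18.7 -16.8  -0.2]
 [-55.   85.   -8.9  18.5 -17.3   0.6]
 [-45.   78.   -9.8  19.2 -17.2   0. ]
 [-35.   79.   -9.   18.3 -16.7   0.7]
 [-25.   70.   -9.4  18.4 -17.1   1. ]]
lean deg (go tip to +v) -0.9 zmin -98.8
```

Call:
apply_moves --moves '[[[-0.08, 0.03, -0.5, 0], [0, 0, -0.5, 0], [0, 0, -0.25, 0], [0, 0, -0.12, 0], [0, 0, 0, 0], [0, 0, 0, 0]]]' --claw 0.391

```text
time: 42.05
eef_pos: [0.4353, -0.0823, 0.1339]
tool_rot: [0.656, 0.754, 0.0, 0.0]
wrist_force: [0.8, 0.6, -3.8]
gripper_width: 0.0337
grip_force: 23.2
```

Call:
apply_moves --moves '[[[0, 0, -0.15, 0], [-0.04, 0.3, -0.05, 0], [-0.05, 0.36, -0.05, 0], [0, 0, 0, 0], [0, 0, 0, 0]]]'

```text
time: 42.55
eef_pos: [0.4332, -0.0625, 0.127]
tool_rot: [0.656, 0.755, 0.0, 0.001]
wrist_force: [-0.1, 1.1, 7.8]
gripper_width: 0.0336
grip_force: 25.6
```

Run:
```python
from h import *
hang()
```

```text
[[-55.   17.    5.6  31.  -17.7   3.5]
 [-45.   84.    1.4  30.4 -17.1   6.9]
 [-35.   86.   -1.   27.1 -17.    5.3]
 [-25.   70.   -3.8  24.5 -17.    5.4]]
lean deg (go tip to +v) 15.0 zmin -51.6
```

Call:
apply_moves --moves '[[[-0.05, 0.33, -0.07, 0], [-0.05, 0.33, -0.07, 0], [-0.04, 0.3, -0.22, 0], [-0.04, 0.3, -0.26, 0], [0, 0, 0, 0], [0, 0, 0, 0]]]'

```text
time: 43.2
eef_pos: [0.4261, -0.0238, 0.1067]
tool_rot: [0.656, 0.755, -0.0, -0.001]
wrist_force: [0.6, 0.0, -3.9]
gripper_width: 0.0334
grip_force: 24.4
```

Run:
```python
from h import *
hang()
```

```text
[[-35.   25.   17.5  52.9 -16.5   7.3]
 [-25.   93.   12.9  49.8 -17.2  13. ]]
lean deg (go tip to +v) 21.0 zmin -31.4
```

Call:
apply_moves --moves '[[[-0.03, 0.2, -0.25, 0], [-0.03, 0.2, -0.25, 0], [0, 0.05, -0.15, 0], [0, 0, 0, 0], [0, 0, 0, 0]]]'

```text
time: 43.75
eef_pos: [0.4244, -0.0103, 0.0876]
tool_rot: [0.657, 0.754, 0.0, -0.001]
wrist_force: [-0.5, 5.4, 1.9]
gripper_width: 0.0335
grip_force: 26.3
```

Call:
apply_moves --moves '[[[0, 0, 0, 0], [0, 0, 0, 0], [0, 0, 0, 0], [0, 0, 0, 0], [0, 0, 0.6, 0], [0, 0, 1, 0], [0, 0, 1, 0], [0.05, -0.3, 0, 0], [0.05, -0.4, 0, 0], [0.04, -0.2, 0, 0], [0, 0, 0, 0], [0, 0, 0, 0]]]' --claw 0.8

```text
time: 44.95
eef_pos: [0.4284, -0.0381, 0.1649]
tool_rot: [0.657, 0.754, -0.001, -0.001]
wrist_force: [0.0, -0.4, 0.8]
gripper_width: 0.0687
grip_force: 0.0
```

Run:
```python
from h import *
c=shot('wrist'); p=gauge(c); print(axis2(p),observe()['eef_pos'])
C=np.array([.4248,-.0111]); v=np.array([.139,-.99]);u=np.array([.99,.139]); s=(p[:,:2]-C)@v*1000; l=(p[:,:2]-C)@u*1000
for k in range(-60,110,10):
    m=(s>k)&(s<k+10)
    if m.sum()>5: print(k,m.sum(),np.percentile(l[m],[4,50,96]).round(1),np.percentile(p[m,2],95).round(4))
```

```text
(array([428. , -38.1]), 97.1, array([112.6,  33.6])) [ 0.42859685 -0.03780303  0.16519867]
-30 806 [-13.4  -0.1  12.9] 0.1019
-20 1012 [-13.8  -0.   13.6] 0.1126
-10 793 [-15.   -0.1  14.9] 0.1102
0 756 [-15.5  -0.1  14.7] 0.1053
10 628 [-15.3  -0.1  14.5] 0.1014
20 562 [-15.6  -0.2  14.5] 0.0956
30 492 [-15.1  -0.2  14.6] 0.0899
40 431 [-15.1  -0.3  14.5] 0.084
50 387 [-15.    0.4  14.4] 0.0782
60 310 [-14.8  -0.7  13.3] 0.0726
70 146 [-11.8  -0.4  10.5] 0.0648
80 50 [-8.6 -0.1  8.4] 0.0565
```

Call:
apply_moves --moves '[[[0, 0, -1, 0], [0, 0, -1, 0], [0, 0, -0.8, 0], [0, 0, -0.25, 0], [0, 0, 0, 0], [0, 0, 0, 0]]]'

```text
time: 45.65
eef_pos: [0.4297, -0.038, 0.0749]
tool_rot: [0.656, 0.754, 0.0, 0.0]
wrist_force: [-0.1, -0.4, -0.7]
gripper_width: 0.0685
grip_force: 0.0
```

Call:
apply_moves --moves '[[[0, 0, 0, 0], [0, 0, 0, 0], [0, 0, 0, 0], [0, 0, 0, 0], [0, 0, 0, 0]]]' --claw 0 --grip_force 20

```text
time: 46.15
eef_pos: [0.428, -0.0381, 0.0751]
tool_rot: [0.656, 0.755, -0.001, -0.0]
wrist_force: [-5.2, -2.2, 8.1]
gripper_width: 0.034
grip_force: 22.4
```

Call:
apply_moves --moves '[[[0, 0, 0.5, 0], [0, 0, 0.8, 0], [0, 0, 0.8, 0], [-0.05, 0.4, 0.4, 0], [-0.08, 0.6, 0, 0], [-0.08, 0.5, 0, 0], [-0.02, 0.15, 0, 0], [0, 0, 0, 0], [0, 0, 0, 0]]]'

```text
time: 47.05
eef_pos: [0.4224, 0.0111, 0.1494]
tool_rot: [0.656, 0.754, -0.0, 0.0]
wrist_force: [-0.6, -0.2, -3.7]
gripper_width: 0.0336
grip_force: 21.2
```

Call:
apply_moves --moves '[[[-0.04, 0.28, -0.4, 0], [0, 0, -0.5, 0], [0, 0, -0.4, 0], [0, 0, -0.2, 0], [0, 0, 0, 0], [0, 0, 0, 0]]]' --claw 0.39

```text
time: 47.65
eef_pos: [0.4215, 0.0196, 0.1046]
tool_rot: [0.657, 0.754, 0.0, 0.0]
wrist_force: [-0.3, -0.3, -3.2]
gripper_width: 0.0338
grip_force: 21.1
```

Call:
apply_moves --moves '[[[0, 0, -0.12, 0], [0, 0, -0.12, 0], [0, 0, -0.12, 0], [0, 0, 0, 0]]]'

```text
time: 48.05
eef_pos: [0.4208, 0.0212, 0.0943]
tool_rot: [0.657, 0.754, 0.001, -0.001]
wrist_force: [-3.0, 8.3, 10.2]
gripper_width: 0.0338
grip_force: 23.2
```

Call:
apply_moves --moves '[[[0, 0, -0.1, 0], [0, 0, -0.1, 0], [0, 0, -0.1, 0], [0, 0, 0, 0]]]'

```text
time: 48.45
eef_pos: [0.4203, 0.0219, 0.0853]
tool_rot: [0.657, 0.754, 0.001, -0.001]
wrist_force: [-4.2, 12.5, 13.0]
gripper_width: 0.0336
grip_force: 24.8
```

Call:
apply_moves --moves '[[[0, 0, -0.1, 0], [0, 0, -0.1, 0], [0, 0, 0, 0]]]'

```text
time: 48.75
eef_pos: [0.42, 0.0219, 0.0792]
tool_rot: [0.657, 0.754, 0.001, -0.002]
wrist_force: [-4.0, 12.5, 11.2]
gripper_width: 0.0338
grip_force: 25.9
```

Run:
```python
from h import *
c,p=tilt()
```

```text
tilt deg 2.3 465 ext [[-0.051, -0.006], [0.065, 0.022]] 40
```

Call:
apply_moves --moves '[[[0, 0, -0.1, 0], [0, 0, -0.1, 0], [0, 0, 0, 0], [0, 0, 0, 0]]]'

```text
time: 49.25
eef_pos: [0.4198, 0.0216, 0.0731]
tool_rot: [0.657, 0.754, 0.0, -0.002]
wrist_force: [-4.0, 11.4, 8.9]
gripper_width: 0.0336
grip_force: 27.2
```

Call:
apply_moves --moves '[[[0, 0, 0, 0], [0, 0, 0, 0], [0, 0, 0, 0], [0, 0, 0, 0], [0, 0, 0.5, 0], [0, 0, 1, 0], [0, 0, 1, 0], [0, 0, 0.5, 0], [0, 0, 0, 0]]]' --claw 0.7

```text
time: 50.15
eef_pos: [0.4229, 0.0196, 0.1645]
tool_rot: [0.657, 0.754, 0.001, 0.002]
wrist_force: [0.0, 0.3, 0.2]
gripper_width: 0.0598
grip_force: 0.0
```

```bash
cat >> h.py <<'E'
def wparked():
    c=shot('wrist'); p=gauge(c); print(axis2(p),observe()['eef_pos'].round(4))
    C=np.array([.4248,-.0111]); v=np.array([.139,-.99]);u=np.array([.99,.139]); s=(p[:,:2]-C)@v*1000; l=(p[:,:2]-C)@u*1000
    for k in range(-110,110,10):
        m=(s>k)&(s<k+10)
        if m.sum()>5: print(k,m.sum(),np.percentile(l[m],[4,50,96]).round(1),np.percentile(p[m,2],95).round(4))
E
python3 -c "
from h import *
wparked()"
```

```text
(array([418.7,  30.1]), 97.6, array([121.4,  32.3])) [0.4211 0.0198 0.1624]
-110 68 [-8.1  0.4  7.3] 0.0627
-100 628 [-12.2   0.7  14.2] 0.0655
-90 699 [-13.3   1.   14.8] 0.0717
-80 742 [-14.6   0.4  15.2] 0.0755
-70 762 [-15.   -0.3  14.5] 0.0794
-60 759 [-14.6  -0.3  14.4] 0.0833
-50 771 [-14.7  -0.3  14.4] 0.0873
-40 767 [-15.1  -0.3  14.3] 0.0909
-30 783 [-14.5   0.3  14.7] 0.095
-20 725 [-15.2  -0.3  14.3] 0.0977
-10 553 [-11.9   0.2  11.7] 0.0974
0 624 [-12.   -0.4  11.7] 0.1014
10 423 [-12.6  -0.5  11.7] 0.1035
```

Call:
apply_moves --moves '[[[-0.06, 0.3, -1, 0], [0, 0, -1, 0], [0, 0, -0.8, 0], [0, 0, -0.2, 0], [0, 0, 0, 0], [0, 0, 0, 0]]]'

```text
time: 50.85
eef_pos: [0.4194, 0.0288, 0.0727]
tool_rot: [0.657, 0.754, -0.0, -0.0]
wrist_force: [0.3, 0.4, -0.0]
gripper_width: 0.06
grip_force: 0.0
```

Call:
apply_moves --moves '[[[0, 0, 0, 0], [0, 0, 0, 0], [0, 0, 0, 0], [0, 0, 0, 0], [0, 0, 0, 0]]]' --claw 0 --grip_force 20

```text
time: 51.35
eef_pos: [0.419, 0.029, 0.0734]
tool_rot: [0.656, 0.754, 0.0, 0.0]
wrist_force: [-2.1, 1.1, 5.9]
gripper_width: 0.0337
grip_force: 19.6
```

Call:
apply_moves --moves '[[[0, 0, 0.3, 0], [0, 0, 0.5, 0], [0.04, -0.25, 0.2, 0], [0.05, -0.35, 0, 0], [0, 0, 0, 0], [0, 0, 0, 0]]]'

```text
time: 51.95
eef_pos: [0.4218, 0.0104, 0.1023]
tool_rot: [0.657, 0.754, -0.0, -0.0]
wrist_force: [0.0, 0.8, -3.9]
gripper_width: 0.0339
grip_force: 21.4
```

```bash
python3 -c "
from h import *
tilt()"
```

```text
tilt deg 20.3 510 ext [[-0.051, -0.027], [0.066, 0.029]] 42
```

Call:
apply_moves --moves '[[[0, 0, -0.4, 0], [0, 0, -0.35, 0], [0, 0, -0.1, 0], [0, 0, 0, 0], [0, 0, 0, 0]]]'

```text
time: 52.55
eef_pos: [0.4209, 0.0115, 0.0765]
tool_rot: [0.656, 0.754, -0.0, -0.001]
wrist_force: [-2.2, 3.0, -2.9]
gripper_width: 0.0338
grip_force: 20.1
```

Call:
apply_moves --moves '[[[0, 0, 0, 0], [0, 0, 0, 0], [0, 0, 0, 0], [0, 0, 0, 0], [0, 0, 0.5, 0], [0, 0, 1, 0], [0, 0, 1, 0], [0, 0, 0.5, 0], [0, 0, 0, 0], [0, 0, 0, 0]]]' --claw 0.8

```text
time: 53.55
eef_pos: [0.422, 0.0108, 0.1669]
tool_rot: [0.656, 0.754, 0.0, 0.0]
wrist_force: [-0.6, 0.4, -0.9]
gripper_width: 0.0685
grip_force: 0.0
```

```bash
python3 -c "
from h import *
wparked()"
```

```text
(array([420.8,  15. ]), 98.1, array([113.1,  32.5])) [0.4211 0.011  0.1661]
-90 115 [-9.1 -0.3  8.3] 0.0579
-80 603 [-13.8  -0.3  12.7] 0.0627
-70 692 [-14.6  -0.2  13.7] 0.071
-60 734 [-15.   -0.2  14.4] 0.0767
-50 765 [-15.3  -0.2  14.8] 0.0826
-40 794 [-15.2  -0.2  14.6] 0.0883
-30 824 [-15.7  -0.8  14.4] 0.0941
-20 862 [-15.2  -0.2  14.8] 0.0998
-10 851 [-14.8  -0.2  14.8] 0.1046
0 621 [-13.   -0.2  12.9] 0.1058
10 733 [-12.   -0.2  11.6] 0.1121
20 532 [-12.   -0.2  11.5] 0.1155
```

Call:
apply_moves --moves '[[[0.07, -0.46, 0, 0], [0.07, -0.46, 0, 0], [0, 0, -0.8, 0], [0, 0, -0.9, 0], [0, 0, -0.75, 0], [0, 0, -0.1, 0], [0, 0, 0, 0], [0, 0, 0, 0]]]'

```text
time: 54.45
eef_pos: [0.4265, -0.0168, 0.0909]
tool_rot: [0.656, 0.754, -0.0, 0.0]
wrist_force: [0.8, -0.9, 1.1]
gripper_width: 0.0686
grip_force: 0.0
```

Call:
apply_moves --moves '[[[0, 0, 0, 0], [0, 0, 0, 0], [0, 0, 0, 0], [0, 0, 0, 0], [0, 0, 0, 0], [0, 0, 0, 0]]]' --claw 0 --grip_force 20

```text
time: 55.05
eef_pos: [0.4255, -0.0167, 0.0911]
tool_rot: [0.656, 0.754, -0.0, -0.0]
wrist_force: [-3.8, -1.4, 7.0]
gripper_width: 0.0334
grip_force: 24.0
```

Call:
apply_moves --moves '[[[0, 0, 0.4, 0], [0, 0, 0.6, 0], [0, 0, 1, 0], [0, 0, 1, 0], [0, 0, 1, 0], [0, 0, 1, 0], [0, 0, 0, 0], [0, 0, 0, 0]]]'

```text
time: 55.85
eef_pos: [0.4262, -0.0167, 0.2406]
tool_rot: [0.656, 0.754, 0.0, 0.001]
wrist_force: [0.4, -0.4, -2.9]
gripper_width: 0.0338
grip_force: 22.8
```

```bash
python3 -c "
from h import *
try: tilt()
except Exception as e: print(e)
hang(np.array([-.139,.99]))"
```

```text
tilt deg -151.4 653 ext [[-0.08, -0.049], [0.033, 0.024]] 44
[[-55.   34.   48.3  79.4   1.5  15.9]
 [-45.   80.   33.4  83.2   0.5  17.9]
 [-35.  124.   19.6  85.6  -0.4  18.1]
 [-25.  108.    9.6  73.    2.3  17.9]]
lean deg (go tip to +v) 36.3 zmin -57.6
```

Call:
apply_moves --moves '[[[0, 0, 0, 0], [0, 0, 0, 0], [0, 0, 1, 0], [0, 0, -1, 0], [0, 0, 1, 0], [0, 0, -1, 0], [0, 0, 1, 0], [0, 0, -1, 0], [0, 0, 0, 0], [0, 0, 0, 0]]]' --claw 0.393

```text
time: 57.0
eef_pos: [0.4253, -0.0165, 0.24]
tool_rot: [0.656, 0.754, -0.001, -0.001]
wrist_force: [-0.2, -0.3, -2.7]
gripper_width: 0.0335
grip_force: 13.2
```

```bash
python3 -c "
from h import *
hang(np.array([-.139,.99]))"
```

```text
[[-95.   19.   24.7  38.6  -0.5  15.1]
 [-85.   65.   20.6  48.5  -0.4  16.8]
 [-75.   71.   12.6  48.7  -0.3  17.5]
 [-65.   73.    9.1  40.8   0.1  17.5]
 [-55.   86.    3.2  43.4   0.9  17.5]
 [-45.   87.   -0.5  37.9  -1.3  17.6]
 [-35.   90.   -5.2  31.9   0.   18.2]
 [-25.   71.   -9.7  27.7   0.6  17. ]]
lean deg (go tip to +v) 19.8 zmin -93.6
```

Call:
apply_moves --moves '[[[0, 1, 0, 0], [0, 0.7, 0, 0], [0, 0.4, 0, 0], [0, 0.2, 0, 0], [0, 0, 0, 0], [0, -0.3, 0, 0], [0, -0.8, 0, 0], [0, -1, 0, 0], [0, -0.2, 0, 0], [0, 0, 0, 0], [0, 0, 0, 0]]]'

```text
time: 58.15
eef_pos: [0.426, -0.0169, 0.2405]
tool_rot: [0.657, 0.754, 0.0, -0.0]
wrist_force: [0.3, -0.8, -3.9]
gripper_width: 0.0334
grip_force: 13.2
```

```bash
python3 -c "
from h import *
hang(np.array([-.139,.99]))"
```

```text
[[-95.   36.   12.6  34.6  -2.7  15.4]
 [-85.   66.    8.5  39.1  -1.2  15.5]
 [-75.   72.    4.1  33.3  -0.6  15.9]
 [-65.   80.    0.4  33.4  -0.5  17.2]
 [-55.   83.   -3.   32.   -0.6  16.5]
 [-45.   81.   -5.9  28.3  -1.1  16.8]
 [-35.   85.   -9.7  22.8  -2.1  17.2]
 [-25.   68.  -12.   20.1  -0.7  17.3]]
lean deg (go tip to +v) 16.5 zmin -96.1
```

Call:
apply_moves --moves '[[[0, 1, 0, 0], [0, 0.7, 0, 0], [0, 0.4, 0, 0], [0, 0.2, 0, 0], [0, 0, 0, 0], [0, -0.3, 0, 0], [0, -0.8, 0, 0], [0, -1, 0, 0], [0, -0.2, 0, 0], [0, 0, 0, 0], [0, 0, 0, 0]]]' --claw 0.394

```text
time: 59.3
eef_pos: [0.426, -0.0169, 0.2406]
tool_rot: [0.657, 0.754, 0.0, -0.0]
wrist_force: [0.2, -1.4, -3.1]
gripper_width: 0.0334
grip_force: 10.7
```

```bash
python3 -c "
from h import *
hang(np.array([-.139,.99]))"
```

```text
[[-95.   61.   -0.3  26.7  -3.5  15.7]
 [-85.   66.   -2.6  28.5  -1.7  15.9]
 [-75.   72.   -5.8  22.2  -0.2  16.5]
 [-65.   82.   -9.   20.2  -0.6  17.3]
 [-55.   75.   -9.5  16.7  -0.6  16.6]
 [-45.   79.  -11.8  16.5  -0.3  16.6]
 [-35.   83.  -14.1  14.7  -1.2  16.6]
 [-25.   71.  -16.   12.   -1.2  17.8]]
lean deg (go tip to +v) 12.7 zmin -99.0
```

Call:
apply_moves --moves '[[[0, 1, 0, 0], [0, 0.7, 0, 0], [0, 0.4, 0, 0], [0, 0.2, 0, 0], [0, 0, 0, 0], [0, -0.3, 0, 0], [0, -0.8, 0, 0], [0, -1, 0, 0], [0, -0.2, 0, 0], [0, 0, 0, 0], [0, 0, 0, 0]]]'

```text
time: 60.45
eef_pos: [0.426, -0.017, 0.2406]
tool_rot: [0.657, 0.754, 0.0, -0.0]
wrist_force: [0.8, -0.3, -4.2]
gripper_width: 0.0337
grip_force: 10.5
```

```bash
python3 -c "
from h import *
hang(np.array([-.139,.99]))"
```

```text
[[-95.   72.  -11.1  14.4  -8.7  15.1]
 [-85.   64.  -12.3  13.7  -1.5  15.8]
 [-75.   78.  -14.9  13.9  -0.2  16.7]
 [-65.   85.  -15.1  12.7  -0.8  16.8]
 [-55.   81.  -15.9  12.   -0.   17.5]
 [-45.   87.  -16.2  11.8  -1.4  17.1]
 [-35.   82.  -17.9  10.1  -1.6  17.1]
 [-25.   72.  -18.3   9.1  -0.8  16.5]]
lean deg (go tip to +v) 4.9 zmin -99.5
```

Call:
apply_moves --moves '[[[0, 0.75, 0, 0], [0, 0.55, 0, 0], [0, 0.3, 0, 0], [0, 0.15, 0, 0], [0, 0, 0, 0], [0, -0.25, 0, 0], [0, -0.6, 0, 0], [0, -0.75, 0, 0], [0, -0.15, 0, 0], [0, 0, 0, 0], [0, 0, 0, 0]]]'

```text
time: 61.6
eef_pos: [0.4261, -0.0168, 0.2405]
tool_rot: [0.657, 0.754, 0.0, -0.0]
wrist_force: [0.3, 0.2, -3.0]
gripper_width: 0.0337
grip_force: 10.4
```

```bash
python3 -c "
from h import *
hang(np.array([-.139,.99])); c=shot('top'); sleeves(c,cloud(c))"
```

```text
[[-95.   70.  -16.3  10.7  -9.2  16. ]
 [-85.   71.  -16.9   9.2  -3.   16.1]
 [-75.   77.  -19.2   8.6  -1.2  17.4]
 [-65.   88.  -18.6   8.2  -2.3  17.3]
 [-55.   84.  -18.8   7.9  -7.8  16.9]
 [-45.   91.  -18.5   9.3 -13.1  16.8]
 [-35.   91.  -19.3   8.1  -5.7  17.1]
 [-25.   64.  -19.3   9.    0.7  17.6]]
lean deg (go tip to +v) 1.6 zmin -98.9
sleeve_middle [582.6   1.4] 249
sleeve_right [ 584.1 -140.8] 250
```

Call:
apply_moves --moves '[[[0.3, 0.05, 0, 0], [0.6, 0.1, 0, 0], [0.8, 0.1, 0, 0], [0.8, 0.1, -0.2, 0], [0.8, 0.1, -0.3, 0], [0.8, 0.1, -0.3, 0], [0.6, 0.07, -0.3, 0], [0.4, 0, -0.3, 0], [0.13, 0, -0.3, 0], [0, 0, -0.1, 0], [0, 0, 0, 0], [0, 0, 0, 0]]]' --claw 0.388

```text
time: 63.0
eef_pos: [0.5823, 0.0019, 0.1868]
tool_rot: [0.657, 0.754, -0.0, -0.0]
wrist_force: [-0.5, -0.1, -3.2]
gripper_width: 0.0331
grip_force: 17.6
```

```bash
python3 -c "
from h import *
near(zl=(-97,-85),r=.0165); c=near('wrist',zl=(-97,-83),r=.0165); sleeves(c,cloud(c))"
```

```text
plug hi 33 [0.5843 0.0027] rms 0.0013 rel tcp [0.0016 0.0009]
plug lo 35 [0.5845 0.0031] rms 0.0012 rel tcp [0.0019 0.0013]
sleeve 411 [0.584  0.0007] rms 0.0039 rel tcp [ 0.0013 -0.0011]
tcp [0.5826 0.0018 0.1871]
plug hi 48 [0.5828 0.0021] rms 0.0002 rel tcp [-0.      0.0003]
plug lo 106 [0.5828 0.0021] rms 0.0002 rel tcp [-0.0001  0.0003]
sleeve 472 [5.828e-01 3.000e-04] rms 0.002 rel tcp [-0.0001 -0.0015]
tcp [0.5828 0.0018 0.1873]
sleeve_middle [582.4   1.5] 1439
sleeve_right [ 584.1 -141.5] 860
```

Well centred (within ~1–2 mm). Lower gently.

Call:
apply_moves --moves '[[[0, -0.03, -0.3, 0], [0, 0, -0.3, 0], [0, 0, -0.1, 0], [0, 0, 0, 0], [0, 0, 0, 0]]]'

```text
time: 63.7
eef_pos: [0.5831, 0.001, 0.1653]
tool_rot: [0.656, 0.754, -0.0, -0.0]
wrist_force: [0.7, 0.4, -3.1]
gripper_width: 0.0335
grip_force: 17.6
```

Call:
apply_moves --moves '[[[0, 0, -0.05, 0], [0, 0, -0.05, 0], [0, 0, 0, 0], [0, 0, 0, 0]]]'

```text
time: 64.1
eef_pos: [0.5835, 0.001, 0.1633]
tool_rot: [0.656, 0.754, 0.0, 0.0]
wrist_force: [-1.4, -0.0, 3.0]
gripper_width: 0.0334
grip_force: 18.3
```

Call:
apply_moves --moves '[[[0, 0, -0.03, 0], [0, 0, 0, 0], [0, 0, 0, 0], [0, 0, 0, 0], [0, 0, 0, 0], [0, 0, 0, 0]]]'

```text
time: 64.7
eef_pos: [0.5836, 0.001, 0.1632]
tool_rot: [0.656, 0.754, 0.0, 0.001]
wrist_force: [-3.1, 0.6, 10.4]
gripper_width: 0.0334
grip_force: 19.1
```

```bash
python3 -c "
from h import *
hang(np.array([-.139,.99])); near(zl=(-97,-85),r=.0165)"
```

```text
[[-85.   38.  -15.7   9.1  -2.1  15.6]
 [-75.   64.  -18.8  16.5  -0.9  17.6]
 [-65.   65.  -18.7  18.   -0.1  17. ]
 [-55.   58.  -18.7  11.6  -2.7  17.9]
 [-45.   62.  -19.4   8.    1.1  16.6]
 [-35.   62.  -19.3   8.6  -0.7  17.1]
 [-25.   47.  -18.8   7.2  -0.6  16.7]]
lean deg (go tip to +v) 4.3 zmin -87.0
plug hi 35 [0.5857 0.0019] rms 0.0011 rel tcp [0.0021 0.001 ]
plug lo 33 [0.5853 0.0021] rms 0.0016 rel tcp [0.0017 0.0012]
sleeve 381 [0.5843 0.001 ] rms 0.002 rel tcp [0.0006 0.    ]
tcp [0.5836 0.001  0.1632]
```

Call:
apply_moves --moves '[[[0, 0, 0.3, 0], [0, 0, 0.5, 0], [0, -0.15, 0.2, 0], [0.03, -0.35, 0, 0], [0.03, -0.55, 0, 0], [0, -0.8, 0, 0], [0, -0.8, 0, 0], [0, -0.8, 0, 0], [0, -0.65, 0, 0], [0, -0.4, 0, 0], [0, -0.2, 0, 0], [0, -0.05, 0, 0]]]' --claw 0.38

```text
time: 66.0
eef_pos: [0.5846, -0.1423, 0.1912]
tool_rot: [0.657, 0.754, -0.0, -0.0]
wrist_force: [-0.9, 0.1, -3.6]
gripper_width: 0.0332
grip_force: 21.4
```

Call:
apply_moves --moves '[[[0, 0, 0, 0], [0, 0, 0, 0]]]'

```text
time: 66.2
eef_pos: [0.5848, -0.1407, 0.1916]
tool_rot: [0.656, 0.755, 0.0, -0.0]
wrist_force: [0.1, -0.3, -3.6]
gripper_width: 0.0333
grip_force: 21.4
```

```bash
python3 -c "
from h import *
near(zl=(-97,-85),r=.0165,S=(.584,-.141)); c=near('wrist',zl=(-97,-83),r=.0165,S=(.584,-.141)); sleeves(c,cloud(c)); hang(np.array([-.139,.99]))"
```

```text
plug hi 40 [ 0.5863 -0.1399] rms 0.0011 rel tcp [0.0014 0.0008]
plug lo 36 [ 0.5866 -0.1396] rms 0.0011 rel tcp [0.0018 0.0011]
sleeve 473 [ 0.5856 -0.1417] rms 0.0041 rel tcp [ 0.0007 -0.0011]
tcp [ 0.5848 -0.1407  0.1917]
plug hi 46 [ 0.5849 -0.1404] rms 0.0002 rel tcp [0.     0.0003]
plug lo 104 [ 0.5849 -0.1404] rms 0.0002 rel tcp [0.     0.0003]
sleeve 462 [ 0.5844 -0.142 ] rms 0.0027 rel tcp [-0.0005 -0.0013]
tcp [ 0.5849 -0.1407  0.1917]
sleeve_middle [583.5  -3.9] 1684
sleeve_right [ 584.1 -141.3] 1420
[[-105.     7.   -14.7    2.    -1.6   13.4]
 [ -95.    56.   -15.4   11.8    0.3   15.4]
 [ -85.    62.   -15.5   13.1   -2.7   15.9]
 [ -75.    72.   -18.3   12.7    0.    16.9]
 [ -65.    79.   -19.    16.5   -1.1   17.3]
 [ -55.    77.   -18.6   19.    -1.3   17.8]
 [ -45.    74.   -18.9   13.2    0.    17. ]
 [ -35.    80.   -19.5   15.6    0.3   17.9]
 [ -25.    64.   -19.1   17.1   -1.4   16.9]]
lean deg (go tip to +v) -2.0 zmin -100.3
```

Call:
apply_moves --moves '[[[0, -0.03, -0.3, 0], [0, 0, -0.3, 0], [0, 0, -0.25, 0], [0, 0, -0.05, 0], [0, 0, 0, 0], [0, 0, 0, 0]]]' --claw 0.388

```text
time: 67.05
eef_pos: [0.585, -0.1425, 0.1646]
tool_rot: [0.656, 0.754, -0.0, -0.0]
wrist_force: [0.2, -0.2, -2.6]
gripper_width: 0.0332
grip_force: 21.4
```

Call:
apply_moves --moves '[[[0, 0, -0.05, 0], [0, 0, -0.03, 0], [0, 0, 0, 0], [0, 0, 0, 0]]]'

```text
time: 67.45
eef_pos: [0.5853, -0.1425, 0.1633]
tool_rot: [0.656, 0.754, 0.0, 0.001]
wrist_force: [-1.4, 0.4, 6.0]
gripper_width: 0.0337
grip_force: 22.4
```

Call:
apply_moves --moves '[[[0, 0, -0.03, 0], [0, 0, 0, 0], [0, 0, 0, 0], [0, 0, 0, 0], [0, 0, 0, 0]]]'

```text
time: 67.95
eef_pos: [0.5855, -0.1426, 0.1633]
tool_rot: [0.656, 0.754, 0.0, 0.001]
wrist_force: [-3.0, 2.4, 12.0]
gripper_width: 0.0332
grip_force: 23.1
```

```bash
python3 -c "
from h import *
near(zl=(-97,-85),r=.0165,S=(.584,-.141))
c=shot('top'); P=cloud(c); p=P[mask(c,'gauge_saddle')]; p=p[~np.isnan(p[:,0])]; print(axis2(p),np.percentile(p[:,2],[5,50,95]))
for k in range(5,25,5):
    q=p[(p[:,2]>(k-3)/1000)&(p[:,2]<(k+3)/1000)]; print(k,len(q),axis2(q) if len(q)>5 else '')
"
```

```text
plug hi 40 [ 0.5871 -0.1421] rms 0.0011 rel tcp [0.0016 0.0004]
plug lo 36 [ 0.5869 -0.1423] rms 0.0014 rel tcp [0.0015 0.0003]
sleeve 425 [ 0.5859 -0.1415] rms 0.0017 rel tcp [0.0005 0.0011]
tcp [ 0.5855 -0.1426  0.1633]
(array([461.8, 268.8]), 15.0, array([111.6,  72. ])) [0.00631111 0.01322674 0.02651666]
5 61 (array([459.9, 267.6]), 14.3, array([107.3,  70. ]))
10 438 (array([460.9, 266.5]), 15.8, array([109. ,  66.9]))
15 372 (array([460.5, 265.7]), 14.4, array([107.9,  65.9]))
20 124 (array([458.6, 263.2]), 16.4, array([95.7, 58.6]))
```

Call:
apply_moves --moves '[[[0, 0, 0.3, 0], [0, 0, 0.5, 0], [-0.15, 0.15, 0.3, 0], [-0.4, 0.4, 0, 0], [-0.6, 0.7, 0, 0], [-0.7, 0.8, 0, 0], [-0.7, 0.8, 0, 0], [-0.7, 0.8, 0, 0], [-0.7, 0.8, 0, 0], [-0.7, 0.8, 0, 0], [-0.5, 0.65, 0, 0], [-0.35, 0.4, 0, 0]]]'

```text
time: 69.3
eef_pos: [0.4179, 0.0479, 0.1943]
tool_rot: [0.656, 0.755, -0.0, -0.0]
wrist_force: [0.2, -0.2, -2.8]
gripper_width: 0.0334
grip_force: 21.4
```

Call:
apply_moves --moves '[[[-0.15, 0.2, 0, 0], [0, 0.05, 0, 0], [0, 0, -0.4, 0], [0, 0, -0.4, 0], [0, 0, 0, 0], [0, 0, 0, 0]]]'

```text
time: 69.9
eef_pos: [0.4162, 0.0536, 0.1705]
tool_rot: [0.657, 0.754, -0.0, 0.0]
wrist_force: [-0.4, -0.3, -3.7]
gripper_width: 0.0336
grip_force: 21.4
```

```bash
python3 -c "
from h import *
hang(np.array([-.139,.99]))"
```

```text
[[-95.   35.  -15.2   9.2  -8.   15.1]
 [-85.   57.  -15.7   7.3  -8.8  15.5]
 [-75.   66.  -18.7   8.5 -10.9  17.3]
 [-65.   80.  -19.5   9.4 -15.1  17.1]
 [-55.   72.  -19.8   8.3  -0.1  16.8]
 [-45.   72.  -19.2   7.3  -4.8  16.9]
 [-35.   80.  -18.3   8.6  -7.6  17.2]
 [-25.   63.  -18.1   9.2 -13.8  17.3]]
lean deg (go tip to +v) 1.2 zmin -94.5
```

Call:
apply_moves --moves '[[[0, 0, -0.5, 0], [0, 0, -0.4, 0], [0, 0, -0.2, 0], [0, 0, -0.1, 0], [0, 0, 0, 0], [0, 0, 0, 0]]]'

```text
time: 70.55
eef_pos: [0.4181, 0.0543, 0.1371]
tool_rot: [0.657, 0.754, 0.002, 0.002]
wrist_force: [-3.7, 2.0, 22.1]
gripper_width: 0.0334
grip_force: 25.9
```

Call:
apply_moves --moves '[[[0.04, -0.25, -0.06, 0], [0.04, -0.25, -0.06, 0], [0, 0, 0, 0], [0, 0, 0, 0]]]'

```text
time: 70.95
eef_pos: [0.4203, 0.039, 0.1335]
tool_rot: [0.657, 0.754, 0.002, 0.002]
wrist_force: [-4.0, 1.4, 21.0]
gripper_width: 0.0334
grip_force: 29.5
```

```bash
python3 -c "
from h import *
hang(np.array([-.139,.99]))"
```

```text
[[-55.   56.   -8.6  17.8   0.1  18.6]
 [-45.   66.  -11.1  17.   -0.6  17.6]
 [-35.   67.  -13.2  14.8   1.2  17.5]
 [-25.   52.  -14.   13.3  -2.   17.2]]
lean deg (go tip to +v) 9.7 zmin -57.8
```

Call:
apply_moves --moves '[[[0.04, -0.3, -0.05, 0], [0.04, -0.3, -0.15, 0], [0, 0, 0, 0], [0, 0, 0, 0]]]'

```text
time: 71.4
eef_pos: [0.4211, 0.0211, 0.1255]
tool_rot: [0.657, 0.754, 0.001, 0.0]
wrist_force: [0.5, 1.8, -1.3]
gripper_width: 0.0335
grip_force: 27.2
```

Call:
apply_moves --moves '[[[0.04, -0.28, -0.25, 0], [0.04, -0.28, -0.3, 0], [0, 0, 0, 0], [0, 0, 0, 0]]]'

```text
time: 71.8
eef_pos: [0.4223, 0.004, 0.1076]
tool_rot: [0.657, 0.754, -0.0, -0.001]
wrist_force: [0.4, 0.1, -4.1]
gripper_width: 0.0332
grip_force: 26.2
```

```bash
python3 -c "
from h import *
tilt()"
```

```text
tilt deg -131.4 505 ext [[-0.063, -0.068], [0.027, 0.032]] 63
```

Call:
apply_moves --moves '[[[0.03, -0.22, -0.3, 0], [0.03, -0.22, -0.3, 0], [0, -0.04, -0.1, 0], [0, 0, 0, 0], [0, 0, 0, 0]]]'

```text
time: 72.4
eef_pos: [0.4246, -0.0103, 0.0872]
tool_rot: [0.657, 0.754, -0.0, 0.0]
wrist_force: [-0.5, 0.4, -0.4]
gripper_width: 0.0333
grip_force: 27.2
```

Call:
apply_moves --moves '[[[0, 0, 0, 0], [0, 0, 0, 0], [0, 0, 0, 0], [0, 0, 0, 0], [0, 0, 0.6, 0], [0, 0, 1, 0], [0, 0, 1, 0], [-0.05, 0.4, 0, 0], [-0.08, 0.5, 0, 0], [-0.04, 0.3, 0, 0], [0, 0, 0, 0], [0, 0, 0, 0]]]' --claw 0.8

```text
time: 73.6
eef_pos: [0.419, 0.026, 0.1648]
tool_rot: [0.656, 0.755, -0.0, -0.0]
wrist_force: [1.2, 0.7, 0.5]
gripper_width: 0.0679
grip_force: 0.0
```

```bash
python3 -c "
from h import *
wparked()"
```

```text
(array([419.7,  22.8]), 98.0, array([114. ,  32.6])) [0.4193 0.0257 0.1649]
-100 28 [-7.1 -0.4  5. ] 0.052
-90 558 [-13.9  -0.7  12.5] 0.0567
-80 662 [-14.5  -0.7  13.2] 0.0655
-70 710 [-15.5  -0.6  14.3] 0.071
-60 747 [-15.4  -0.6  14.8] 0.0767
-50 759 [-15.2  -0.6  14.6] 0.0825
-40 790 [-15.4  -0.6  14.4] 0.0884
-30 823 [-15.5   0.1  14.5] 0.0941
-20 834 [-15.3  -0.6  14.3] 0.0995
-10 606 [-13.9  -0.2  13.5] 0.1006
0 670 [-11.9   0.1  11.5] 0.1062
10 641 [-11.9  -0.5  11.5] 0.1108
20 35 [-11.9  -7.1  11.2] 0.1092
```

Call:
apply_moves --moves '[[[0, 0, -1, 0], [0, 0, -1, 0], [0, 0, -0.9, 0], [0, 0, -0.3, 0], [0, 0, 0, 0], [0, 0, 0, 0]]]'

```text
time: 74.3
eef_pos: [0.4198, 0.0257, 0.0698]
tool_rot: [0.657, 0.754, 0.0, 0.0]
wrist_force: [0.1, -1.0, 0.4]
gripper_width: 0.0682
grip_force: 0.0
```

Call:
apply_moves --moves '[[[0, 0, 0, 0], [0, 0, 0, 0], [0, 0, 0, 0], [0, 0, 0, 0], [0, 0, 0, 0]]]' --claw 0 --grip_force 25

```text
time: 74.8
eef_pos: [0.4188, 0.0258, 0.0701]
tool_rot: [0.656, 0.755, -0.0, 0.0]
wrist_force: [-2.6, 0.4, 7.5]
gripper_width: 0.0336
grip_force: 26.8
```

Call:
apply_moves --moves '[[[0, 0, 0.5, 0], [0, 0, 1, 0], [0, 0, 1, 0], [0, 0.5, 0.3, -1], [0, 0.8, 0, -1], [0, 0.8, 0, -1], [0.1, 0.8, 0, -1], [0.2, 0.8, 0, -1], [0.2, 0.8, 0, -1], [0.2, 0.8, 0, -1], [0.2, 0.8, 0, -1], [0.1, 0.8, 0, -1]]]'

```text
time: 76.0
eef_pos: [0.4494, 0.2339, 0.1535]
tool_rot: [0.928, 0.372, 0.0, -0.0]
wrist_force: [-0.0, 0.2, -2.9]
gripper_width: 0.0336
grip_force: 26.3
```

Call:
apply_moves --moves '[[[0.05, 0.4, 0, -1], [0, 0.2, 0, -1], [0, 0, 0, -1], [0, 0, 0, -1], [0, 0, 0, -0.8], [0, 0, 0, 0], [0, 0, 0, 0]]]'

```text
time: 76.7
eef_pos: [0.4505, 0.2508, 0.1534]
tool_rot: [0.991, 0.133, -0.0, -0.0]
wrist_force: [-0.1, -0.1, -3.2]
gripper_width: 0.0336
grip_force: 26.3
```

Run:
```python
from h import *
e=observe()['eef_pos']; print(e.round(4))
v=np.array([np.cos(np.radians(15.2)),np.sin(np.radians(15.2))]);u=np.array([-v[1],v[0]])
for n in ['scene','wrist']:
    c=shot(n); P=cloud(c).reshape(-1,3)
    s=(P[:,:2]-e[:2])@v*1000; l=(P[:,:2]-e[:2])@u*1000; z=(P[:,2]-e[2])*1000
    for k in range(-70,75,10):
        m=(s>k)&(s<k+10)&(abs(l)<19)&(z<30)&(z>-60)
        if m.sum()>5: print(n,k,m.sum(),np.percentile(l[m],[4,96]).round(1),np.percentile(z[m],[5,95]).round(1))
```

```text
[0.4505 0.2508 0.1534]
scene -70 56 [-13.3   7.5] [15.7 28.9]
scene -60 27 [-15.2  -5.8] [12.  29.1]
scene -50 55 [-16.5   0.4] [-2.2 26.2]
scene -40 62 [-18.4  -3.5] [-4.9 27.1]
scene -30 46 [-18.3   3.5] [-9.9 28.9]
scene -20 50 [-18.5  -0.7] [-15.3  22.8]
scene -10 33 [-18.3  18.2] [-21.2  28.3]
scene 0 26 [-12.3  18.3] [-29.6  28.1]
scene 10 18 [-18.   16.6] [-33.5  12.2]
scene 20 21 [-18.3  -3.4] [-38.2 -14. ]
scene 30 22 [-18.5  -5.3] [-42.9 -13.9]
scene 40 20 [-16.4 -12.4] [-37.9 -16.9]
wrist -30 317 [-17.2  15.6] [17.7 23.5]
wrist -20 2503 [-16.4  14.8] [13.7 25.5]
wrist -10 2786 [-17.5  16.5] [ 8.4 21.6]
wrist 0 2909 [-17.5  17.4] [ 2.7 21.9]
wrist 10 2727 [-17.9  18.1] [-3.6 18.7]
wrist 20 2120 [-16.  15.] [-9.3  2.8]
wrist 30 2003 [-15.4  14.8] [-17.6  -2.9]
wrist 40 1699 [-14.6  13.9] [-24.7 -10.8]
wrist 50 706 [-12.5  11.6] [-24.3 -16.5]
```

Call:
apply_moves --moves '[[[0.1, 0.25, 0, 0], [0.08, 0.2, 0, 0], [0, 0, 0, 0], [0, 0, 0, 0]]]'

```text
time: 77.2
eef_pos: [0.4563, 0.2647, 0.1532]
tool_rot: [0.991, 0.132, -0.0, -0.0]
wrist_force: [0.3, 0.1, -4.6]
gripper_width: 0.0338
grip_force: 26.3
```

Run:
```python
from h import *
e=observe()['eef_pos']; print(e.round(4))
for n in ['wrist','top','scene']:
    c=shot(n); m=mask(c,'gauge_saddle')
    if m is None: print(n,'none'); continue
    p=cloud(c)[m]; p=p[(p[:,2]<.025)&(p[:,2]>.006)]; print(n,len(p),axis2(p))
```

```text
[0.4563 0.2647 0.1532]
wrist 2635 (array([484.9, 271.5]), 105.3, array([64.2, 59.6]))
top 449 (array([463.1, 259.4]), 13.9, array([109.2,  53.9]))
scene 569 (array([459. , 263.5]), 14.5, array([112.2,  69.1]))
```

Call:
apply_moves --moves '[[[0, 0, -0.8, 0], [0, 0, -0.8, 0], [0, 0, -0.8, 0], [0, 0, -0.4, 0], [0, 0, 0, 0], [0, 0, 0, 0]]]' --claw 0.39

```text
time: 78.1
eef_pos: [0.4565, 0.2645, 0.0697]
tool_rot: [0.991, 0.132, 0.0, -0.0]
wrist_force: [0.8, -0.0, -4.1]
gripper_width: 0.0336
grip_force: 26.2
```

Call:
apply_moves --moves '[[[0, 0, -0.12, 0], [0, 0, -0.12, 0], [0, 0, -0.12, 0], [0, 0, 0, 0]]]'

```text
time: 78.5
eef_pos: [0.4574, 0.2647, 0.0593]
tool_rot: [0.991, 0.132, 0.001, -0.0]
wrist_force: [0.2, -1.1, -0.4]
gripper_width: 0.0335
grip_force: 26.7
```

Call:
apply_moves --moves '[[[0, 0, -0.12, 0], [0, 0, -0.12, 0], [0, 0, -0.1, 0], [0, 0, 0, 0]]]'

```text
time: 78.9
eef_pos: [0.4545, 0.2638, 0.0484]
tool_rot: [0.991, 0.132, -0.001, 0.0]
wrist_force: [-3.2, -2.5, 4.6]
gripper_width: 0.0334
grip_force: 27.6
```

Call:
apply_moves --moves '[[[0, 0, -0.08, 0], [0, 0, -0.05, 0], [0, 0, 0, 0]]]'

```text
time: 79.2
eef_pos: [0.4535, 0.2635, 0.0446]
tool_rot: [0.991, 0.132, -0.002, 0.0]
wrist_force: [-7.1, -2.0, 8.2]
gripper_width: 0.0333
grip_force: 28.5
```

Nearly flat. Release and look.

Call:
apply_moves --moves '[[[0, 0, 0, 0], [0, 0, 0, 0], [0, 0, 0, 0], [0, 0, 0, 0], [0, 0, 0, 0], [0, 0, 0.5, 0], [0, 0, 1, 0], [0, 0, 1, 0], [-0.3, 0, 1, 0], [-0.5, 0, 0.5, 0], [0, 0, 0, 0], [0, 0, 0, 0]]]' --claw 0.8

```text
time: 80.4
eef_pos: [0.4323, 0.2644, 0.1644]
tool_rot: [0.991, 0.132, 0.0, -0.0]
wrist_force: [-0.2, 0.4, -0.5]
gripper_width: 0.0683
grip_force: 0.0
```

Call:
apply_moves --moves '[[[-0.5, -1, 0, 0], [-0.5, -1, 0, 0], [0, -1, 0, 0], [0, -1, 0, 0], [0, -1, 0, 0], [0, -0.5, 0, 0], [0, 0, 0, 0], [0, 0, 0, 0]]]'

```text
time: 81.2
eef_pos: [0.4023, 0.0993, 0.1636]
tool_rot: [0.991, 0.131, -0.001, -0.0]
wrist_force: [-0.4, -0.6, -0.4]
gripper_width: 0.0682
grip_force: 0.0
```

Run:
```python
from h import *
c=shot('top'); P=cloud(c); save(c,'t20.png')
prof(P[mask(c,'plug_gauge')]); p=P[mask(c,'gauge_saddle')]; p=p[(p[:,2]<.022)&(p[:,2]>.006)]; print('saddle',axis2(p)); sleeves(c,P)
cv2.imwrite('pics/t20.png',cv2.resize(c['image'][120:280,110:360,::-1],None,fx=3,fy=3))
```

```text
centre 458.2 240.5 heading 56.9 [148.4  63.3]
21 27 [-14.9  29.8] 0.0586
28 54 [-18.4  26.4] 0.0579
35 52 [-22.8  20.7] 0.0579
42 56 [-29.1  15.6] 0.0586
49 41 [-29.8   9.4] 0.0581
56 17 [-19.5   0. ] 0.0572
63 8 [-24.1   1.1] 0.0537
saddle (array([474.3, 269.2]), 17.0, array([80.1, 66.3]))
sleeve_middle [582.6   1.3] 245
sleeve_right [ 583.5 -140.2] 240
```

View pics/t20.png

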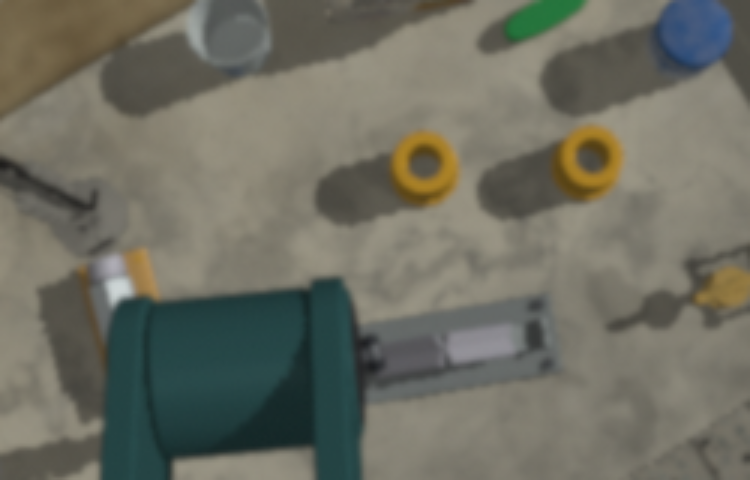

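The elbow still hides part of the saddle in the picture: sleeves stand at about (425,165) and (588,160), the gauge shows at (110,270). Move off and measure.

Call:
apply_moves --moves '[[[0, -1, 0, 0], [0, -1, 0, 0], [0, -1, 0, 0], [0, -1, 0, 0], [0, -1, 0, 0], [0, 0, 0, 0], [0, 0, 0, 0]]]'

```text
time: 82.15
eef_pos: [0.4023, -0.0505, 0.1644]
tool_rot: [0.991, 0.131, 0.0, -0.0]
wrist_force: [0.1, 0.9, -0.5]
gripper_width: 0.0683
grip_force: 0.0
```

Run:
```python
from h import *
c=shot('top'); P=cloud(c)
prof(P[mask(c,'plug_gauge')]); p=P[mask(c,'gauge_saddle')]; p=p[(p[:,2]<.022)&(p[:,2]>.006)]; print('saddle',axis2(p)); sleeves(c,P)
```

```text
centre nan nan heading 0.0 [0. 0.]
saddle (array([460.8, 265.9]), 15.6, array([109.3,  67. ]))
sleeve_middle [582.7   2. ] 251
sleeve_right [ 584.1 -140.8] 240
```

Run:
```python
from h import *
c=shot('top'); P=cloud(c)
p=P.reshape(-1,3); p=p[(np.linalg.norm(p[:,:2]-[.4605,.266],axis=1)<.1)&(p[:,2]>.035)&(p[:,2]<.07)&(p[:,0]<.53)]; prof(p)
```

```text
centre 456.1 265.1 heading 16.3 [148.3  36.6]
-70 33 [-13.1  12.3] 0.0538
-63 31 [-12.2  12. ] 0.0555
-56 30 [-13.   13.1] 0.0554
-49 35 [-14.7  14.6] 0.0558
-42 39 [-17.2  15.6] 0.0601
-35 40 [-16.5  17.2] 0.0599
-28 38 [-16.5  15.4] 0.0595
-21 40 [-16.8  16.9] 0.0588
-14 41 [-16.9  15.4] 0.0592
-7 39 [-17.3  16.4] 0.0607
0 39 [-17.8  16.7] 0.0583
7 41 [-17.7  15.3] 0.0603
14 38 [-17.9  15.4] 0.0596
21 43 [-17.7  15.9] 0.0601
28 36 [-17.6  15.7] 0.0588
35 36 [-17.6  12.7] 0.0573
42 34 [-16.5  13.4] 0.058
49 25 [-17.1  13.7] 0.0564
63 5 [-8.8  9.8] 0.037
```

```bash
python3 -c "
from workcell import *
print(finish_job())"
```

```text
the job is handed in; nothing more can be done
None
```

I handed the job in. The go end went fully home in both sleeves present (middle and right; there was no left one), the no-go end was refused on both, and the gauge is back in its saddle. I dropped the gauge once on the bench, before the first go check, and recovered it; no verdict came back.

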